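# Charge the wash basket from the tipping tray

### The arm

A 6-joint arm with a two-finger parallel gripper is mounted at the origin on the work surface. World frame = base frame: x ahead of the robot, y to its left, z up, the work surface at z = 0. Lengths are in m, angles in rad, forces in N, time in s.
With the tool pointing down it reaches from about 0.2 to 0.875 m from the base axis. Payload 3.4 kg.
Tool frame: the origin (TCP) lies at the very end of the fingers, on their centre line; the grasp point (between the pads) lies 19 mm behind it (pinch_z is the distance from the TCP to the grasp point, in m); z points along the fingers, y is the direction in which the jaws open and shut (so a half turn about z gives the same grasp; the last joint's range is limited). The gripper opens to 94 mm and grips with 3 to 60 N. Pads are 16 mm wide; open, the fingers measure 119 mm over their backs; the gripper's body (75 mm by 177 mm) begins 78 mm behind the grasp point.
Start: joints at [-1.235, 0.276, 1.505, -0, 1.361, -0.121], TCP at [0.254, -0.516, 0.205] pointing down, gripper open.
Joint ranges: [-2.89, 2.89], [-0.75, 2.08], [0.22, 2.7], [-1.18, 4.32], [0.11, 2.71], [-2.7, 2.7]. Speed limits (rad/s): [2.57, 2.57, 3.14, 3.14, 3.14, 3.14].

### API

Orientations are given as a unit quaternion [w, x, y, z].
In Python, from bench import * gives the robot as it stands.
- The arm moves only by the tool move_arm, never from a script. Its argument "moves" is a list of rows, each a list of 3 entries, a list of its own where there are three numbers: the shift along the tool's x, y, z in m, then the turn, a rotation vector about the tool's x, y, z in degrees, then the finger opening in m, from 0 to 0.094. In form: [[[dx, dy, dz], [rx, ry, rz], jaw], ...]. A call has 1 to 8 rows; each row shifts and turns the commanded pose from where the row before left it, along the tool's axes as they then stand; what a row does not reach is not made up. A row lasts 1/10 s, in which the tool goes at most 50 mm and 8.59 degrees, less where a joint would pass 70% of its speed; a pose out of reach is approached as far as the arm can. A call is refused whole if a number of a shift passes 0.05 or a number of a turn 8.59, either way. A call with a gripper value outside its range is refused whole. The fingers move at their own pace and stop on an object; "newtons" is the grip in N (left out, the last holds). Time passes only in rows, so rows that do not move let the fingers close. It gives the time, the measured TCP pose, the force and the opening at its end, in the units of the state.
- sense(): the state, without advancing time (a new reading comes with each control period).
- grab_frame(name): name is "scene" or "top" or "wrist"; returns a dict with "frame" (480x640x3 uint8, red, green, blue), "camera_matrix" (3x3 intrinsics, pixels), "D" ([k1, k2, p1, p2, k3] as OpenCV has them; the pictures are not rectified), "world_from_camera" (4x4, takes a point from camera to world coordinates). Camera axes: x right, y down, z forward; pixel columns grow to the right and rows downward; lengths in m; the calibration is good to about 2 mm. A picture is of the moment at which its call begins. There is no depth.
- finish_job(): hands the job in, once; it reports no verdict.
The state is a dict: "time_s": time; "joints": joint angles; "qd": joint speeds; "joint_efforts": joint torques, N m; "tcp_pos": TCP position; "orientation": TCP orientation; "contact_force": force on the tool from outside, world axes, zero at the start; "ft_torque": the same for the moment, N m; "grip_width": finger opening in m.
Only numpy, scipy, OpenCV 4.12 (cv2) and the standard library are available. Lean on these libraries where they do the work, as an engineer would, in place of code of your own. Each camera call takes 0.05 s, during which the arm holds its last target.

### The job

Charge the yellow wash basket with all the aluminium inserts from the blue mat: first push the basket fully home, flush against both brass dowels and the end stop; then, with the tipping tray still hasped, put every insert on the tray. Then swing the hasp clear, press the tray's orange tab down until all the inserts have slid into the basket, let the tray come back level and swing the hasp fully back across. At the end all inserts lie in the basket and it is still home; put right whatever gets knocked, and leave the other things on the bench alone.

Things in the scene. Friction and masses are not known exactly. Their poses are not given: they have to be found in the camera images.
- station: the fixed tipping-tray station; origin on the bench right below the tray's pivot axis; +x away from the robot at yaw 0, -y towards the spout and the basket, z up. Green stand block x -85..85, y -48..118, 78 mm high; cheeks to 112 mm high at x = -89 and 89, y -22..22. Steel end stop: face at y = -68, x -25..25, 32 mm high
- basket_home (a point): where the basket's origin lies when it is home (station x = 0, y = -140 mm), the basket's axes along the station's: its +x side then touches the two brass dowels (12 mm thick, 36 mm high, at station x = 98, y = -200 and -130, on a 10 mm high bar behind them) and its +y side the end stop. Home within 4 mm and 0.04 rad
- basket: yellow slatted plastic wash basket, open on top, 184 (x) x 144 (y) x 65 mm high, walls 4 mm, 8 mm corner posts inside, 0.5 kg, slides on the bench; origin: centre of its underside, axes along its sides. Starts 20 to 55 mm short of home in the station's x and y, a little turned
- insert1: bare aluminium mould insert, one of up to five alike (None if absent): a flange 46 x 30 x 6 mm with a raised body 36 x 20 x 18 mm centred on it, 24 mm high in all, 60 g; origin: centre of the flange's underside, x along the 46 mm, z up through the body. Starts upright on the 4 mm thick blue mat. Slides easily on the tray, less so elsewhere
- insert2: bare aluminium mould insert, one of up to five alike (None if absent): a flange 46 x 30 x 6 mm with a raised body 36 x 20 x 18 mm centred on it, 24 mm high in all, 60 g; origin: centre of the flange's underside, x along the 46 mm, z up through the body. Starts upright on the 4 mm thick blue mat. Slides easily on the tray, less so elsewhere
- insert3: bare aluminium mould insert, one of up to five alike (None if absent): a flange 46 x 30 x 6 mm with a raised body 36 x 20 x 18 mm centred on it, 24 mm high in all, 60 g; origin: centre of the flange's underside, x along the 46 mm, z up through the body. Starts upright on the 4 mm thick blue mat. Slides easily on the tray, less so elsewhere
- insert4: bare aluminium mould insert, one of up to five alike (None if absent): a flange 46 x 30 x 6 mm with a raised body 36 x 20 x 18 mm centred on it, 24 mm high in all, 60 g; origin: centre of the flange's underside, x along the 46 mm, z up through the body. Starts upright on the 4 mm thick blue mat. Slides easily on the tray, less so elsewhere
- insert5: bare aluminium mould insert, one of up to five alike (None if absent): a flange 46 x 30 x 6 mm with a raised body 36 x 20 x 18 mm centred on it, 24 mm high in all, 60 g; origin: centre of the flange's underside, x along the 46 mm, z up through the body. Starts upright on the 4 mm thick blue mat. Slides easily on the tray, less so elsewhere
- tray (a joint): tilt of the tray in rad: 0 = level at rest, grows to 0.68 as the spout end (-y of the station) goes down; a spring brings it back level when let go. It takes about 4 to 10 N at the tab; inserts slide well from 0.45 rad. It cannot tip while the hasp is over its tongue
- tray_floor (a point): centre of the tray floor's upper face, 140 mm above the bench when level; turns with the tray, axes as the station's at level. Blue sheet-steel tray, inside 150 (x) x 198 mm (y), walls 30 mm high on three sides, open at the -y end (the spout, 100 mm from here). The pivot axis runs along the station's x, 25 mm towards -y from here and 45 mm below, 95 mm above the bench
- tray_tab (a point): centre of the upper face of the tray's orange push tab, 40 x 40 x 4 mm, which sticks out of the tray's -x side near the spout at floor height; it moves with the tray: from the pivot axis it lies 50 mm towards the spout and 45 mm up when level
- hasp (a joint): angle of the hasp in rad: 0 = fully across the tray's tongue, grows as its knob swings away from the tray (counter-clockwise from above, from the station's +x towards its +y), to 1.7; clear of the tongue from 0.6; stays where it is left (about 1 N at the knob)
- hasp_knob (a point): middle of the red upright knob on the hasp's free end, 14 mm thick, 30 mm high, reaching 15 mm below and above this point; the flat steel strap (20 mm wide, 5 mm thick) lies right under it. The end wall of the tray is 23 mm beyond the knob's flank towards -y when the hasp is across
- hasp_pin (a point): the hasp's vertical hinge pin, 92 mm from the knob; the pin's top stands 8 mm above this point
- oilstone: bystander, to be left where it is: grey and brown oilstone 60 x 24 x 16 mm lying among the inserts
- paint_can: bystander, to be left where it is: white can 100 mm across, 120 mm high
- oil_bottle: bystander, to be left where it is: amber bottle 64 mm across, 170 mm high
- bowl: bystander, to be left where it is: red plastic bowl 150 mm across, 50 mm high
- roll: bystander, to be left where it is: white paper roll 90 mm across, 160 mm high, standing
- mallet: bystander, to be left where it is: mallet 240 mm long with a black head, lying on the robot's side of the tray
- screwdriver: bystander, to be left where it is: screwdriver 200 mm long with an orange handle, lying to the left of the tray
Mind the look-alikes: they are no part of the job. Leave any black or red look-alike of the insert3 alone.

How it is judged:
By the outcome, as a careful person would: the job done as asked, in the order asked, and still so for the second after the job is handed in, with the robot touching nothing.
Of insert1, insert2, insert3, insert4, insert5 only 3 to 5 are there at a start; the rules pass over those that are not, and their reading is None.
At some moment in a run one of basket, insert1, insert2, insert3, insert4, insert5 may be knocked a few centimetres aside while the robot is not near it.
Once in a run the grip may slacken for a moment while it holds something.
It also fails if it takes over 210 s, if anything falls off the work surface, if the arm or the gripper's body presses on something with over 40 N, if the wrist force passes 120 N, or if a joint passes its speed limit or range.

## Working session

There is one attempt and no reset: what is moved stays moved. The work goes in short steps, Python scripts to look and compute and a tool call to move; the robot and the scene stay as the last step left them, time stands still between calls to the robot, and variables do not carry over. Pictures are saved under pics/ and viewed, and the job is handed in when it is done.

Besides the shell and the picture viewer there is one more tool, called after "Request:" as name(argument=value, ...) on one line, values as JSON. move_arm: Moves the arm, as the interface text tells. Its arguments: {"type":"object","properties":{"moves":{"type":"array"},"newtons":{"type":"number"}},"required":["moves"]}

```bash
ls -la; mkdir -p pics
python3 - <<'E'
from bench import *
import cv2
print(sense())
for n in ["scene","top","wrist"]:
    f=grab_frame(n); cv2.imwrite(f"pics/{n}0.png",f["frame"][:,:,::-1]); print(n,f["camera_matrix"],f["D"],f["world_from_camera"])
E
```

```text
total 12
drwxr-xr-x  3 agent agent 4096 Dec  6 05:49 .
drwxr-xr-x 23 root  root  4096 Dec  6 05:49 ..
drwxr-xr-x  2 agent agent 4096 Dec  6 05:49 pics
{'time_s': 0.0, 'joints': array([-1.23502471e+00,  2.76582750e-01,  1.50609855e+00, -9.21145843e-06,
        1.36070186e+00, -1.21007913e-01]), 'qd': array([ 7.76664762e-05,  5.79169726e-04, -7.52795184e-04,  2.81220391e-04,
       -7.46350660e-05, -1.55475083e-03]), 'joint_efforts': array([ 1.86932048e-03, -4.04572999e+01, -2.37219912e+01,  7.02805188e-02,
        3.40906461e-02, -1.44221981e-04]), 'tcp_pos': array([ 0.25341182, -0.5155236 ,  0.20462551]), 'orientation': array([-8.89613513e-04,  9.74031621e-01,  2.26410247e-01, -1.00426908e-04]), 'contact_force': array([-0.37450849,  0.14248991, -0.26786785]), 'ft_torque': array([ 0.01511427, -0.01329282,  0.01041416]), 'grip_width': 0.09396636273686615}
scene [[516.73029521   0.         316.12737108]
 [  0.         516.73029521 239.42864317]
 [  0.           0.           1.        ]] [-0.02225602  0.          0.          0.          0.        ] [[-0.4496452   0.63325884 -0.62992256  
[... 263 characters left out ...]
        0.           1.        ]] [-0.03568564  0.          0.          0.          0.        ] [[-0.01961451 -0.99070473  0.13460836  0.39774352]
 [-0.99977795  0.01839812 -0.01027464  0.0218052 ]
 [ 0.00770259 -0.13478    -0.99084561  1.13479287]
 [ 0.          0.          0.          1.        ]]
wrist [[346.28485178   0.         322.88715447]
 [  0.         346.28485178 239.75406582]
 [  0.           0.           1.        ]] [-0.04242154  0.          0.          0.          0.        ] [[ 0.44115044 -0.8619385  -0.24989663  0.32691001]
 [-0.89743207 -0.42413796 -0.12133701 -0.47992489]
 [-0.0014056   0.27779312 -0.96063989  0.38411966]
 [ 0.          0.          0.          1.        ]]
```

View pics/top0.png

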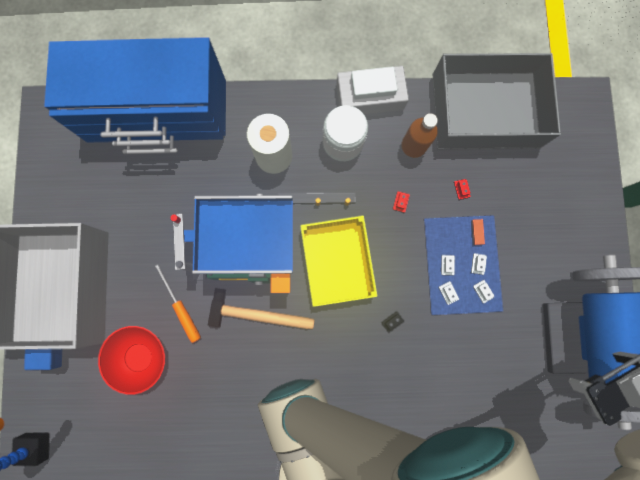

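View pics/scene0.png

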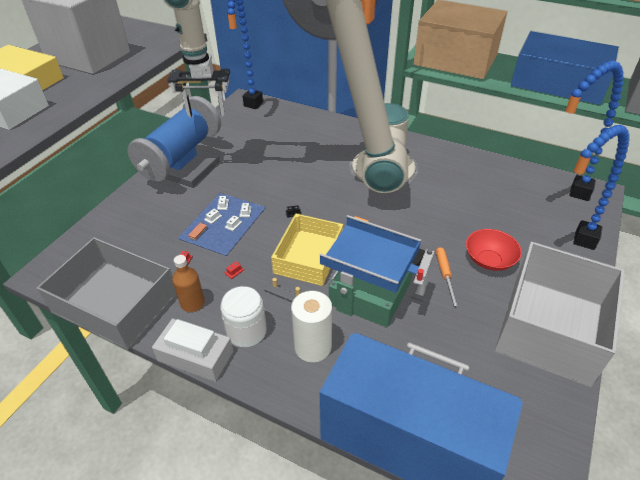

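View pics/wrist0.png

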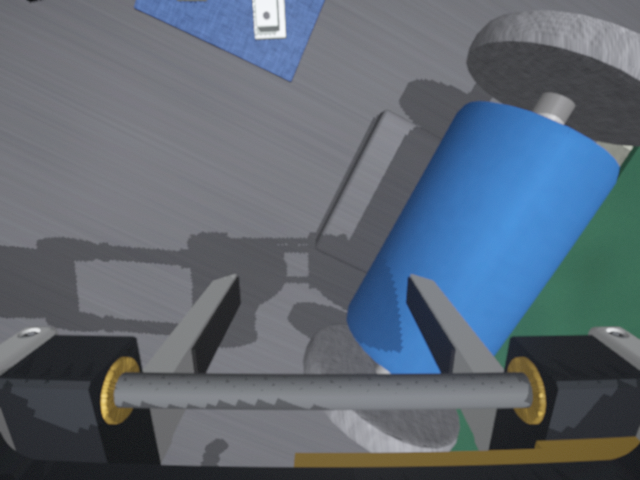

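The top view shows the tray around (245,235), basket at (338,262), four inserts on the mat around (448-485, 264-292), the oilstone at (479,232), the hasp knob at (176,218) and the dowels at (318,201) and (348,201). I'll zoom in on these next.

```bash
cat > h.py <<'E'
from bench import *
import numpy as np, cv2
from scipy.spatial.transform import Rotation as R
from scipy.optimize import least_squares
class Cam:
    def __init__(s,f):
        s.K=np.array(f["camera_matrix"]);s.D=np.array(f["D"],float);s.T=np.array(f["world_from_camera"]);s.img=f["frame"][:,:,::-1].copy()
    def ray(s,uv):
        p=cv2.undistortPoints(np.array(uv,float).reshape(-1,1,2),s.K,s.D).reshape(-1,2)
        d=np.c_[p,np.ones(len(p))]@s.T[:3,:3].T
        return s.T[:3,3],d
    def onz(s,uv,z):
        o,d=s.ray(uv); return o+d*((z-o[2])/d[:,2])[:,None]
    def proj(s,P):
        Ti=np.linalg.inv(s.T); rv=cv2.Rodrigues(Ti[:3,:3])[0]
        return cv2.projectPoints(np.array(P,float).reshape(-1,1,3),rv,Ti[:3,3],s.K,s.D)[0].reshape(-1,2)
def cam(n,save=None):
    c=Cam(grab_frame(n))
    if save: cv2.imwrite(f"pics/{save}.png",c.img)
    return c
def crop(img,x0,y0,x1,y1,name,s=None):
    s=s or min(800/(x1-x0),600/(y1-y0)); s=int(s)
    cv2.imwrite(f"pics/{name}.png",cv2.resize(img[y0:y1,x0:x1],None,fx=s,fy=s,interpolation=cv2.INTER_CUBIC))
def tri(cs,uvs):
    # least squares ray intersection
    A=np.zeros((3,3));b=np.zeros(3)
    for c,uv in zip(cs,uvs):
        o,d=c.ray([uv]); d=d[0]/np.linalg.norm(d[0]); M=np.eye(3)-np.outer(d,d);A+=M;b+=M@o
    return np.linalg.solve(A,b)
def yaw():
    # world yaw of tool x axis, and tool pose
    s=sense(); q=s["orientation"]; r=R.from_quat([q[1],q[2],q[3],q[0]])
    return s,r
E
python3 - <<'E'
from h import *
import pickle
t=cam("top");s=cam("scene")
pickle.dump((t,s),open("c0.pkl","wb"))
crop(t.img,160,180,390,320,"t_st")
crop(t.img,380,170,520,320,"t_mat")
crop(s.img,250,190,450,340,"s_st")
crop(s.img,170,170,320,290,"s_mat")
E
```

```text
(no output)
```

View pics/t_st.png

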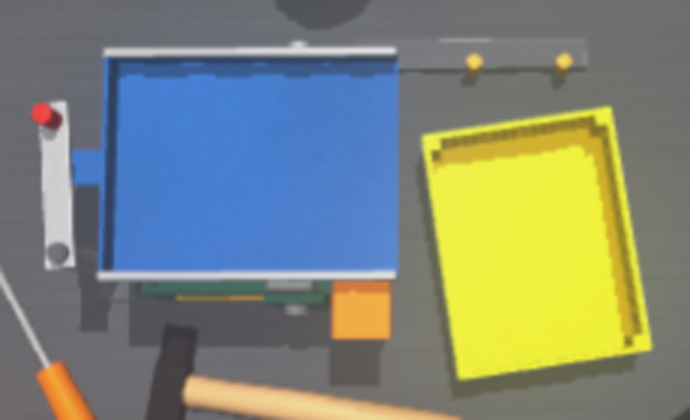

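View pics/t_mat.png

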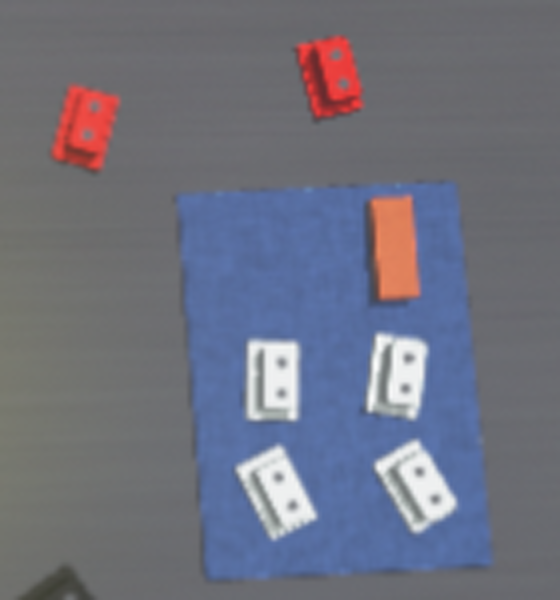

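View pics/s_st.png

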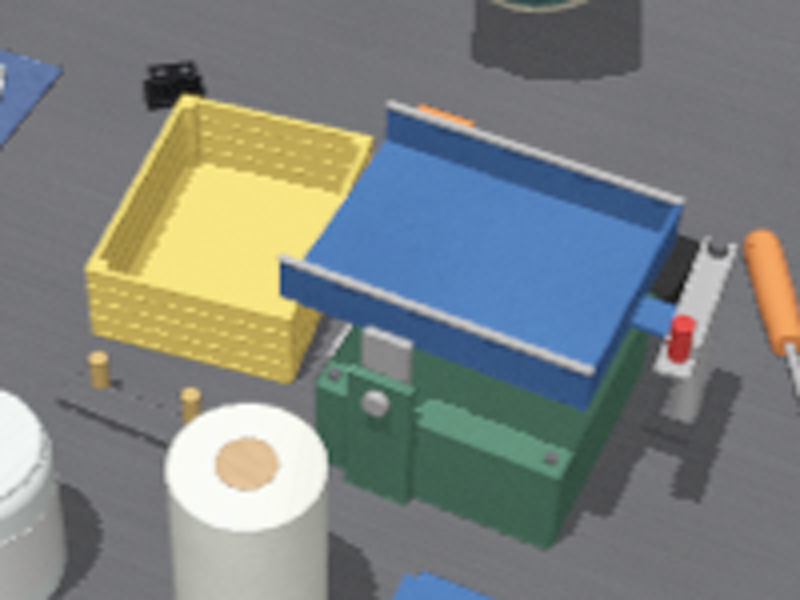

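View pics/s_mat.png

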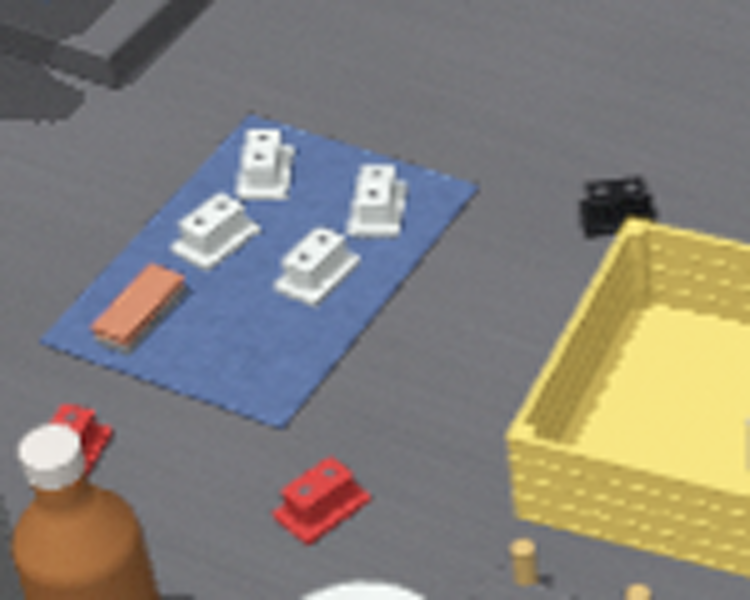

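```bash
cat > m0.py <<'E'
from h import *
import pickle
t,s=pickle.load(open("c0.pkl","rb"))
def up(p,x0,y0,k): p=np.array(p,float).reshape(-1,2); return (p+.5)/k-.5+[x0,y0]
T=lambda p:up(p,160,180,3); S=lambda p:up(p,250,190,4); TM=lambda p:up(p,380,170,4); SM=lambda p:up(p,170,170,5)
np.set_printoptions(precision=4,suppress=True)
# check triangulation
print("knob top",tri([t,s],[T([41,112])[0],S([684,321])[0]]))
print("pin top",tri([t,s],[T([57,250])[0],S([718,245])[0]]))
print("dow1",tri([t,s],[T([474,60])[0],S([191,395])[0]]),"dow2",tri([t,s],[T([564,60])[0],S([100,357])[0]]))
print("tray nearR", tri([t,s],[T([396,275])[0],S([389,103])[0]]))
print("tray farR", tri([t,s],[T([396,50])[0],S([283,261])[0]]))
print("tray nearL", tri([t,s],[T([98,275])[0],S([682,202])[0]]))
print("tray farL", tri([t,s],[T([104,50])[0],S([592,371])[0]]))
print("tab corners", t.onz(T([[333,282],[390,282],[390,339],[333,339]]),.14))
for n,a,b in [("bk +x+y",(423,136),(292,376)),("bk +x-y",(611,107),(90,268)),("-x-y",(651,349),(187,98)),("-x+y",(458,380),(371,137))]:
    print(n,tri([t,s],[T(a)[0],S(b)[0]]), t.onz(T(a),.065)[0])
# inserts: holes on top pairs
for n,a,b in [("i1",((282,363),(281,393)),((371,194),(376,173))),("A",((282,363),(281,393)),((302,258),(322,238)))]: 
    print(n,[tri([t,s],[TM(a[i])[0],SM(b[i])[0]]) for i in (0,1)])
for n,a in [("i1",((282,363),(281,393))),("i2",((408,358),(405,388))),("i3",((278,477),(293,505))),("i4",((420,472),(435,499)))]:
    P=t.onz(TM(a),.028); d=P[0]-P[1]; print(n,P.mean(0),np.degrees(np.arctan2(d[1],d[0])),np.linalg.norm(d))
print("mat",t.onz(TM([(177,193),(457,182),(493,566),(207,578)]),.004))
print("stone",t.onz(TM([(370,199),(412,196),(419,297),(376,300)]),.02))
E
python3 m0.py
```

```text
knob top [0.5684 0.2986 0.1877]
pin top [0.4778 0.293  0.1631]
dow1 [0.6306 0.0062 0.0354] dow2 [ 0.629  -0.0634  0.0361]
tray nearR [0.456  0.0636 0.1712]
tray farR [0.6099 0.0625 0.1682]
tray nearL [0.4598 0.263  0.1709]
tray farL [0.6133 0.2611 0.172 ]
tab corners [[0.4545 0.1072 0.14  ]
 [0.4538 0.0678 0.14  ]
 [0.4147 0.0683 0.14  ]
 [0.4154 0.1075 0.14  ]]
bk +x+y [0.5736 0.049  0.0164] [0.5672 0.0452 0.065 ]
bk +x-y [ 0.5855 -0.0948  0.066 ] [ 0.5867 -0.0971  0.065 ]
-x-y [ 0.4038 -0.119   0.062 ] [ 0.4048 -0.1208  0.065 ]
-x+y [0.385  0.0223 0.0645] [0.385  0.0222 0.065 ]
i1 [array([ 0.4729, -0.268 ,  0.0864]), array([ 0.4577, -0.2695,  0.0887])]
A [array([ 0.4836, -0.3   ,  0.0269]), array([ 0.4658, -0.2974,  0.0296])]
i1 [ 0.4748 -0.2991  0.028 ] -5.136090010552889 0.017475032770490936
i2 [ 0.4762 -0.3725  0.028 ] -9.44475691056046 0.01766316624651936
i3 [ 0.4097 -0.2977  0.028 ] 25.753777092502688 0.017996582027386635
i4 [ 0.411  -0.3806  0.028 ] 26.3181119446506 0.017499525878384596
mat [[ 0.5888 -0.2492  0.004 ]
 [ 0.5925 -0.4195  0.004 ]
 [ 0.3634 -0.4253  0.004 ]
 [ 0.3604 -0.2557  0.004 ]]
stone [[ 0.5804 -0.3603  0.02  ]
 [ 0.5818 -0.3856  0.02  ]
 [ 0.5214 -0.3858  0.02  ]
 [ 0.5202 -0.36    0.02  ]]
```

The four inserts sit at z≈0.028 on top, as expected. The station fits at origin (.535,.138), yaw ≈ -0.02: the dowels agree to about 1 mm. Basket: centre (.486,-.038), yaw +7.3°, and home is (.532,-.002).

```bash
cat >> h.py <<'E'
SO=np.array([.535,.138,0]); SY=-.02
def st(p):  # station -> world
    c,s=np.cos(SY),np.sin(SY); p=np.array(p,float); return SO+np.array([c*p[0]-s*p[1],s*p[0]+c*p[1],p[2]])
def ws(p):
    c,s=np.cos(SY),np.sin(SY); d=np.array(p,float)-SO; return np.array([c*d[0]+s*d[1],-s*d[0]+c*d[1],d[2]])
def plan(xyz,ydeg):
    """print turn about tool z (deg), then shift in tool axes AFTER the turn, to tool-x yaw ydeg pointing down"""
    s,r=yaw(); m=r.as_matrix(); y=np.degrees(np.arctan2(m[1,0],m[0,0]))
    tgt=R.from_euler('z',ydeg,degrees=True)*R.from_euler('x',180,degrees=True)
    rv=np.degrees((r.inv()*tgt).as_rotvec())
    d=tgt.inv().apply(np.array(xyz)-s["tcp_pos"])
    print("t %.2f tcp"%s["time_s"],s["tcp_pos"].round(4),"yaw %.1f tilt %.2f"%(y,np.degrees(np.arccos(-m[2,2]))),"F",s["contact_force"].round(1),"w %.4f"%s["grip_width"])
    print("turn",rv.round(1),"then shift mm",(d*1000).round(1))
E
python3 - <<'E'
import sys; sys.path.insert(0,'.')
from m0 import *
print("mallet end",t.onz([[314,323]],.01),"black",t.onz([[392,322]],.015),"roll",t.onz([[268,133]],.16),"can",t.onz([[346,128]],.12),"head",t.onz([[217,308]],.03), "bottle",t.onz([[430,120]],.17))
plan([.345,-.045,.06],-1.15)
E
```

```text
knob top [0.5684 0.2986 0.1877]
pin top [0.4778 0.293  0.1631]
dow1 [0.6306 0.0062 0.0354] dow2 [ 0.629  -0.0634  0.0361]
tray nearR [0.456  0.0636 0.1712]
tray farR [0.6099 0.0625 0.1682]
tray nearL [0.4598 0.263  0.1709]
tray farL [0.6133 0.2611 0.172 ]
tab corners [[0.4545 0.1072 0.14  ]
 [0.4538 0.0678 0.14  ]
 [0.4147 0.0683 0.14  ]
 [0.4154 0.1075 0.14  ]]
bk +x+y [0.5736 0.049  0.0164] [0.5672 0.0452 0.065 ]
bk +x-y [ 0.5855 -0.0948  0.066 ] [ 0.5867 -0.0971  0.065 ]
-x-y [ 0.4038 -0.119   0.062 ] [ 0.4048 -0.1208  0.065 ]
-x+y [0.385  0.0223 0.0645] [0.385  0.0222 0.065 ]
i1 [array([ 0.4729, -0.268 ,  0.0864]), array([ 0.4577, -0.2695,  0.0887])]
A [array([ 0.4836, -0.3   ,  0.0269]), array([ 0.4658, -0.2974,  0.0296])]
i1 [ 0.4748 -0.2991  0.028 ] -5.136090010552889 0.017475032770490936
i2 [ 0.4762 -0.3725  0.028 ] -9.44475691056046 0.01766316624651936
i3 [ 0.4097 -0.2977  0.028 ] 25.753777092502688 0.017996582027386635
i4 [ 0.411  -0.3806  0.028 ] 26.3181119446506 0.017499525878384596
mat [[ 0.5888 -0.2492  0.004 ]
 [ 0.5925 -0.4195  0.004 ]
 [ 0.3634 -0.4253  0.004 ]
 [ 0.3604 -0.2557  0.004 ]]
stone [[ 0.5804 -0.3603  0.02  ]
 [ 0.5818 -0.3856  0.02  ]
 [ 0.5214 -0.3858  0.02  ]
 [ 0.5202 -0.36    0.02  ]]
mallet end [[0.3461 0.0191 0.01  ]] black [[ 0.3448 -0.1608  0.015 ]] roll [[0.7503 0.1092 0.16  ]] can [[ 0.7734 -0.0593  0.12  ]] head [[0.3849 0.2395 0.03  ]] bottle [[ 0.77   -0.2334  0.17  ]]
t 0.25 tcp [ 0.2535 -0.5158  0.2051] yaw 26.2 tilt 0.05 F [ 0.  -0.2  0.9] w 0.0939
turn [-0.   0.  27.3] then shift mm [  82.  -472.6  145.1]
```

Request:
move_arm(moves=[[[0.02,-0.03,0],[0,0,6.8],0.06],[[0.02,-0.04,0],[0,0,6.8],0.06],[[0.02,-0.05,0],[0,0,6.8],0.06],[[0.015,-0.05,0],[0,0,6.9],0.06],[[0,-0.05,0],[0,0,0],0.06],[[0,-0.05,0],[0,0,0],0.06],[[0,-0.05,0.02],[0,0,0],0.06],[[0,-0.05,0.04],[0,0,0],0.06]])

```text
time_s: 1.05
tcp_pos: [0.286, -0.1511, 0.1566]
orientation: [0.002, 1.0, -0.01, 0.002]
contact_force: [1.9, -0.4, -1.0]
grip_width: 0.0596
```

```bash
python3 -c "
from h import *
plan([.345,-.045,.03],-1.15)"
```

```text
t 1.05 tcp [ 0.286  -0.1511  0.1566] yaw -1.1 tilt 0.34 F [ 1.9 -0.4 -1. ] w 0.0596
turn [ 0.2 -0.3  0. ] then shift mm [  56.8 -107.2  126.6]
```

Request:
move_arm(moves=[[[0.01,-0.04,0.01],[0,0,0],0.06],[[0.01,-0.04,0.02],[0,0,0],0.06],[[0.02,-0.027,0.03],[0,0,0],0.06],[[0.015,0,0.04],[0,0,0],0.06],[[0,0,0.027],[0,0,0],0.06],[[0,0,0],[0,0,0],0.06]])

```text
time_s: 1.65
tcp_pos: [0.3394, -0.0448, 0.0263]
orientation: [-0.001, 1.0, -0.009, -0.004]
contact_force: [-0.2, 1.8, 0.7]
grip_width: 0.0599
```

```bash
python3 -c "
from h import *
plan([.4325,-.045,.03],-1.15)
c=cam('top','t1')"
```

```text
t 1.65 tcp [ 0.3394 -0.0448  0.0263] yaw -1.0 tilt 0.45 F [-0.2  1.8  0.7] w 0.0599
turn [-0.1  0.4  0.1] then shift mm [93.  -1.6 -3.7]
```

View pics/t1.png

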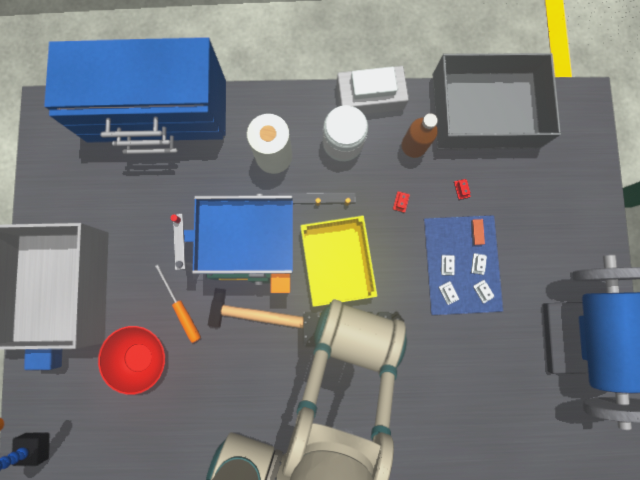

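Request:
move_arm(moves=[[[0.03,0,0],[0,0,0],0.06],[[0.012,0,0],[0,0,0],0.06],[[0.01,0,0],[0,0,0],0.06],[[0.008,0,0],[0,0,0],0.06],[[0.008,0,0],[0,0,0],0.06],[[0.008,0,0],[0,0,0],0.06],[[0.006,0,0],[0,0,0],0.06],[[0.005,0,0],[0,0,0],0.06]])

```text
time_s: 2.5
tcp_pos: [0.4286, -0.0478, 0.0286]
orientation: [-0.0, 1.0, -0.01, -0.001]
contact_force: [-12.6, -0.6, 6.9]
grip_width: 0.0602
```

Request:
move_arm(moves=[[[0.003,0,0],[0,0,0],0.06],[[0.002,0,0],[0,0,0],0.06],[[0,0,0],[0,0,0],0.06]])

```text
time_s: 2.8
tcp_pos: [0.4286, -0.0474, 0.0278]
orientation: [-0.0, 1.0, -0.009, -0.006]
contact_force: [-12.0, -0.6, 7.7]
grip_width: 0.0597
```

```bash
python3 -c "
from h import *
plan([.4325,-.045,.03],-1.15)
c=cam('top');crop(c.img,160,180,390,350,'t2')"
```

```text
t 2.80 tcp [ 0.4286 -0.0474  0.0278] yaw -1.0 tilt 0.65 F [-12.   -0.6   7.7] w 0.0597
turn [-0.   0.7  0.2] then shift mm [ 3.9 -2.4 -2.2]
```

View pics/t2.png

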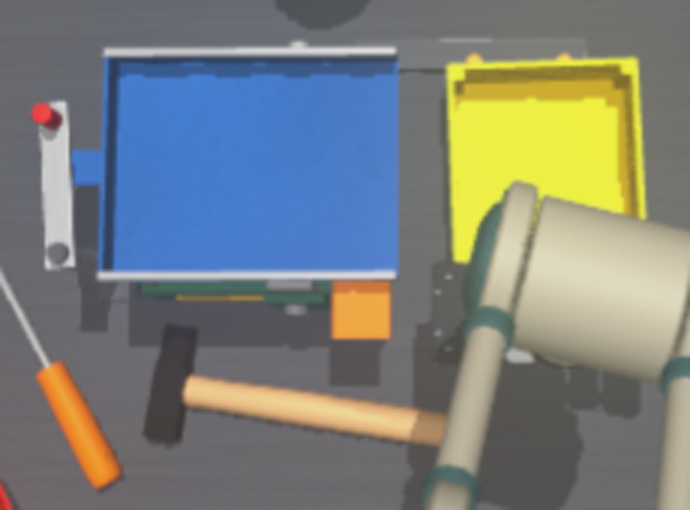

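Request:
move_arm(moves=[[[-0.015,0,0],[0,0,0],0.06],[[0,0,-0.04],[0,0,0],0.06],[[0,0.02,-0.05],[0,0,-8.5],0.06],[[0,0.05,-0.02],[0,0,-8.5],0.06],[[0,0.05,0],[0,0,-8.5],0.06],[[0,0,0],[0,0,-8.5],0.06],[[0,0,0],[0,0,-8.5],0.06],[[0,0,0],[0,0,-8.5],0.06]])

```text
time_s: 3.65
tcp_pos: [0.4387, -0.1547, 0.1323]
orientation: [0.002, 0.911, 0.413, 0.002]
contact_force: [-0.3, -0.2, -0.1]
grip_width: 0.0597
```

```bash
python3 -c "
from h import *
plan([.53,-.150,.03],88.85);print(sense()['joints'])"
```

```text
t 3.65 tcp [ 0.4387 -0.1547  0.1323] yaw 48.8 tilt 0.29 F [-0.3 -0.2 -0.1] w 0.0597
turn [  0.3   0.  -40.1] then shift mm [  6.5  91.2 102.3]
[-4.89038242e-01  1.65169574e-01  1.84920457e+00  3.51640516e-04
  1.12220761e+00  2.30221396e-01]
```

Request:
move_arm(moves=[[[0,0,0],[0,0,-8],0.08],[[0,0,0],[0,0,-8],0.08],[[0,0,0],[0,0,-8],0.08],[[0,0.02,0],[0,0,-8],0.08],[[0,0.03,0],[0,0,-8.1],0.08],[[0,0.041,0.03],[0,0,0],0.08],[[0,0,0.05],[0,0,0],0.08],[[0,0,0.02],[0,0,0],0.08]])

```text
time_s: 4.45
tcp_pos: [0.5265, -0.165, 0.029]
orientation: [-0.0, 0.715, 0.699, -0.0]
contact_force: [-1.0, -0.2, -0.2]
grip_width: 0.0801
```

```bash
python3 -c "
from h import *
plan([.53,-.082,.03],88.85);print(ws(sense()['tcp_pos']))"
```

```text
t 4.45 tcp [ 0.5265 -0.165   0.029 ] yaw 88.6 tilt 0.04 F [-1.  -0.2 -0.2] w 0.0801
turn [-0.  -0.  -0.2] then shift mm [83.   1.9 -1. ]
[-0.00247272 -0.30307026  0.02898511]
```

Request:
move_arm(moves=[[[0.03,0,0],[0,0,0],0.08],[[0.012,0,0],[0,0,0],0.08],[[0.01,0,0],[0,0,0],0.08],[[0.008,0,0],[0,0,0],0.08],[[0.008,0,0],[0,0,0],0.08],[[0.006,0,0],[0,0,0],0.08],[[0.005,0,0],[0,0,0],0.08],[[0.003,0,0],[0,0,0],0.08]])

```text
time_s: 5.25
tcp_pos: [0.5288, -0.0839, 0.0331]
orientation: [0.002, 0.715, 0.699, -0.0]
contact_force: [0.8, -10.8, 1.5]
grip_width: 0.0801
```

Request:
move_arm(moves=[[[0.003,0,0],[0,0,0],0.08],[[0.002,0,0],[0,0,0],0.08],[[0,0,0],[0,0,0],0.08]])

```text
time_s: 5.55
tcp_pos: [0.5294, -0.0839, 0.0334]
orientation: [0.005, 0.714, 0.7, -0.003]
contact_force: [-0.4, -18.3, 1.9]
grip_width: 0.0801
```

```bash
python3 -c "
from h import *
plan([.53,-.082,.03],88.85);print(ws(sense()['tcp_pos']))
c=cam('top');crop(c.img,160,180,390,350,'t3')
c=cam('scene');crop(c.img,250,190,450,340,'s3')"
```

```text
t 5.55 tcp [ 0.5294 -0.0839  0.0334] yaw 88.9 tilt 0.65 F [ -0.4 -18.3   1.9] w 0.0801
turn [0.2 0.6 0. ] then shift mm [2.  0.5 3.4]
[-0.00114812 -0.22200824  0.03338649]
```

View pics/t3.png

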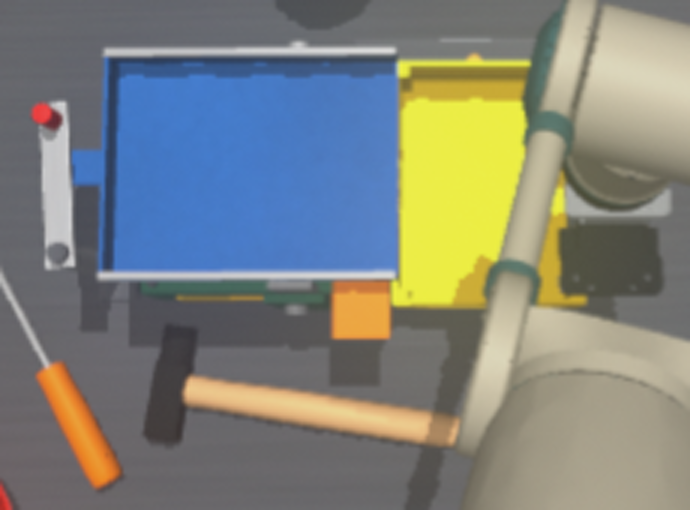

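View pics/s3.png

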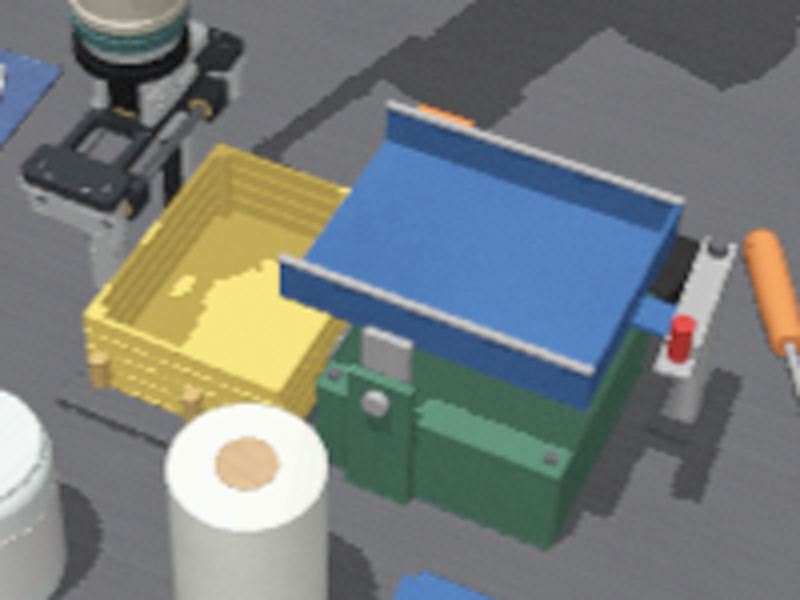

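Request:
move_arm(moves=[[[-0.02,0,0],[0,0,0],0.05],[[-0.04,0,-0.03],[0,0,8.5],0.05],[[-0.04,-0.02,-0.05],[0,0,8.5],0.05],[[-0.04,-0.03,-0.05],[0,0,8.5],0.05],[[-0.04,-0.03,-0.05],[0,0,8.5],0.05],[[-0.03,-0.01,-0.03],[0,0,8.5],0.05],[[-0.03,0,0],[0,0,8.5],0.05],[[0,0,0],[0,0,8.5],0.05]])

```text
time_s: 6.45
tcp_pos: [0.398, -0.2422, 0.2016]
orientation: [0.001, 0.969, 0.247, 0.001]
contact_force: [0.9, 0.3, -0.6]
grip_width: 0.05
```

```bash
python3 -c "
from h import *
plan([.375,-.335,.24],0);print(sense()['joints'])"
```

```text
t 6.45 tcp [ 0.398  -0.2422  0.2016] yaw 28.6 tilt 0.11 F [ 0.9  0.3 -0.6] w 0.0500
turn [ 0.1 -0.1 28.6] then shift mm [-23.   92.8 -38.4]
[-6.96377372e-01  1.11891093e-01  1.72917110e+00  2.62852282e-04
  1.29867412e+00  3.75616828e-01]
```

Request:
move_arm(moves=[[[0,0.02,-0.01],[0,0,7.2],0.05],[[0,0.02,-0.01],[0,0,7.1],0.05],[[-0.01,0.03,-0.01],[0,0,7.1],0.05],[[-0.01,0.02,-0.01],[0,0,7.2],0.05],[[0,0,0],[0,0,0],0.05],[[0,0,0],[0,0,0],0.05]])

```text
time_s: 7.05
tcp_pos: [0.4076, -0.3286, 0.2398]
orientation: [-0.001, 1.0, 0.005, 0.0]
contact_force: [0.2, -0.4, 0.0]
grip_width: 0.0502
```

```bash
python3 -c "
from h import *
import pickle
w=cam('wrist','w1');t=cam('top','t4');pickle.dump((w,t),open('c1.pkl','wb'))
crop(t.img,160,180,390,320,'t4c')
plan([.375,-.335,.24],0)"
```

```text
t 7.15 tcp [ 0.4075 -0.328   0.2396] yaw 0.6 tilt 0.14 F [ 0.9 -0.1 -0.7] w 0.0501
turn [-0.1  0.   0.6] then shift mm [-32.5   7.   -0.4]
```

View pics/w1.png

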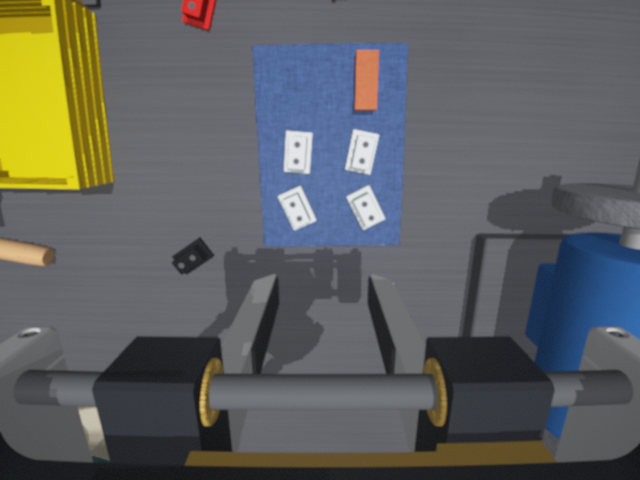

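View pics/t4c.png

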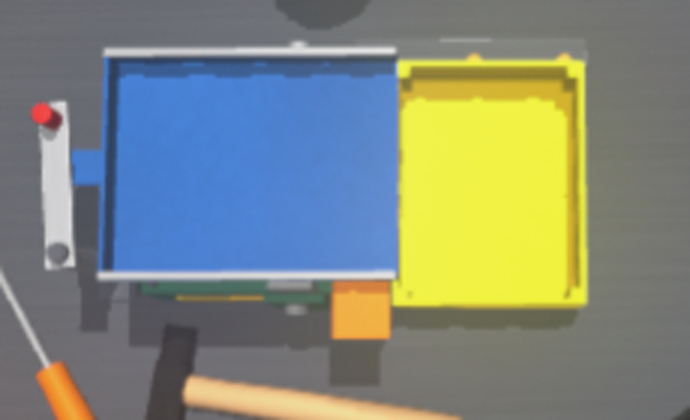

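Run:
```python
from h import *
import pickle
w,t=pickle.load(open('c1.pkl','rb'))
crop(w.img,250,110,420,250,'w1c')
T=lambda p:(np.array(p)+.5)/3-.5+[160,180]
for p in [(584,61),(586,304)]: print(ws(t.onz([T(p)],.065)[0])*1000)
print("expect 92,-212 / -92,-212")
print(t.proj([st(p) for p in [(.092,-.212,.065),(-.092,-.212,.065)]])*3-[480-1,540-1])
```

```text
[  91.82366727 -214.00491573   65.        ]
[ -91.84721502 -213.59778562   65.        ]
expect 92,-212 / -92,-212
[[581.35743344  60.76575495]
 [583.84953764 304.20636916]]
```

View pics/w1c.png

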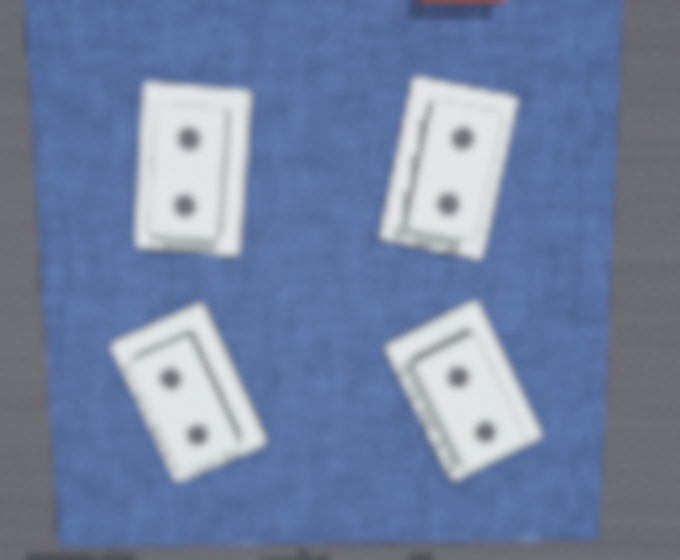

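Run:
```python
from h import *
import pickle
np.set_printoptions(precision=4,suppress=True)
w,t=pickle.load(open('c1.pkl','rb'))
W=lambda p:(np.array(p,float)+.5)/4-.5+[250,110]
TM=lambda p:(np.array(p,float)+.5)/4-.5+[380,170]
for n,a,b in [("i1",((189,138),(184,205)),((282,363),(281,393))),("i2",((462,138),(448,205)),((408,358),(405,388))),("i3",((171,378),(198,434)),((278,477),(293,505))),("i4",((458,377),(486,431)),((420,472),(435,499)))]:
    P=w.onz(W(a),.028); d=P[0]-P[1]
    print(n,P.mean(0),np.degrees(np.arctan2(d[1],d[0])),np.linalg.norm(d),"tri",tri([w,t],[W(a).mean(0),TM(b).mean(0)]))
plan([.475,-.300,.05],-4.5)
```

```text
i1 [ 0.4756 -0.298   0.028 ] -4.8975038951294545 0.018043025361158153 tri [ 0.4752 -0.2983  0.03  ]
i2 [ 0.4765 -0.3718  0.028 ] -9.84217332512312 0.018271504199284486 tri [ 0.4763 -0.3717  0.0301]
i3 [ 0.41   -0.2968  0.028 ] 24.975950628337504 0.017971481697187344 tri [ 0.41   -0.2971  0.0294]
i4 [ 0.4115 -0.3794  0.028 ] 29.23219353433404 0.017953908506622693 tri [ 0.4114 -0.3796  0.0295]
t 7.15 tcp [ 0.4075 -0.328   0.2396] yaw 0.6 tilt 0.14 F [ 0.9 -0.1 -0.7] w 0.0501
turn [-0.1  0.   5.1] then shift mm [ 65.1 -33.2 189.6]
```

Request:
move_arm(moves=[[[0.03,-0.015,0.04],[0,0,5.3],0.05],[[0.035,-0.02,0.05],[0,0,0],0.05],[[0,0,0.05],[0,0,0],0.05],[[0,0,0.045],[0,0,0],0.05],[[0,0,0],[0,0,0],0.05]])

```text
time_s: 7.65
tcp_pos: [0.4605, -0.2964, 0.0623]
orientation: [-0.005, 0.999, -0.04, -0.006]
contact_force: [-1.5, -0.2, 0.3]
grip_width: 0.0503
```

```bash
python3 -c "
from h import *
plan([.4754,-.2985,.013],-5);cam('wrist','w2')"
```

```text
t 7.65 tcp [ 0.4605 -0.2964  0.0623] yaw -4.6 tilt 0.84 F [-1.5 -0.2  0.3] w 0.0503
turn [-0.5  0.7  0.4] then shift mm [15.1  0.8 49.3]
```

View pics/w2.png

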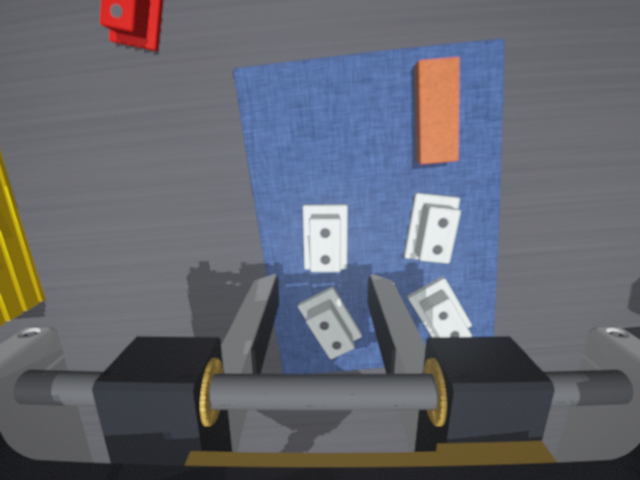

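Request:
move_arm(moves=[[[0.015,0.001,0.02],[0,0,0],0.05],[[0,0,0],[0,0,0],0.05],[[0,0,0],[0,0,0],0.05]])

```text
time_s: 8.0
tcp_pos: [0.4804, -0.3045, 0.0502]
orientation: [0.001, 0.999, -0.041, 0.001]
contact_force: [-0.3, -0.1, -0.2]
grip_width: 0.0502
```

```bash
python3 -c "
from h import *
plan([.4754,-.2985,.013],-5)"
```

```text
t 8.00 tcp [ 0.4804 -0.3045  0.0502] yaw -4.7 tilt 0.15 F [-0.3 -0.1 -0.2] w 0.0502
turn [ 0.1 -0.1  0.3] then shift mm [-5.5 -5.6 37.2]
```

Request:
move_arm(moves=[[[-0.0055,-0.0055,0.017],[0,0,0],0.05],[[0,0,0.02],[0,0,0],0.05],[[0,0,0],[0,0,0],0.05],[[0,0,0],[0,0,0],0.05]])

```text
time_s: 8.4
tcp_pos: [0.4749, -0.2987, 0.0126]
orientation: [0.001, 0.999, -0.042, 0.001]
contact_force: [-1.0, -0.2, 0.5]
grip_width: 0.0499
```

```bash
python3 -c "
from h import *
plan([.4754,-.2985,.013],-5);cam('wrist','w3')"
```

```text
t 8.40 tcp [ 0.4749 -0.2987  0.0126] yaw -4.8 tilt 0.11 F [-1.  -0.2  0.5] w 0.0499
turn [ 0.1 -0.1  0.2] then shift mm [ 0.4 -0.2 -0.4]
```

View pics/w3.png

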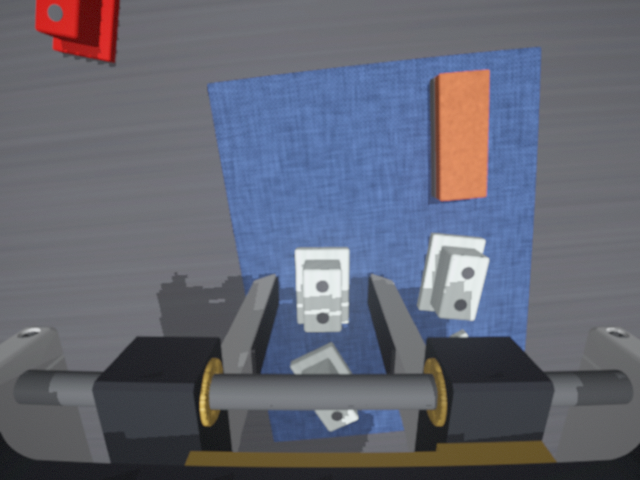

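Request:
move_arm(moves=[[[0,0,0],[0,0,0],0.015],[[0,0,0],[0,0,0],0.015],[[0,0,0],[0,0,0],0.015],[[0,0,0],[0,0,0],0.015]], newtons=30)

```text
time_s: 8.85
tcp_pos: [0.4746, -0.2982, 0.0113]
orientation: [0.0, 0.999, -0.042, 0.0]
contact_force: [-0.0, 0.4, -1.0]
grip_width: 0.0217
```

Request:
move_arm(moves=[[[0,0,-0.03],[0,0,0],0.015],[[0,0,-0.045],[0,0,0],0.015],[[0,0,-0.05],[0,0,0],0.015],[[0,0,-0.05],[0,0,0],0.015],[[0,0,-0.03],[0,0,0],0.015]])

```text
time_s: 9.35
tcp_pos: [0.4756, -0.2989, 0.2203]
orientation: [0.002, 0.999, -0.041, 0.002]
contact_force: [-0.5, -0.5, -1.2]
grip_width: 0.0195
```

```bash
python3 -c "
from h import *
print(st([-.035,.055,.15]),st([.035,.055,.15]),st([-.035,-.01,.15]),st([.035,-.01,.15]))
plan(st([.035,.055,.21]),-1.15);cam('wrist','w4')"
```

```text
[0.50110693 0.19368895 0.15      ] [0.57109293 0.19228905 0.15      ] [0.49980701 0.12870195 0.15      ] [0.56979301 0.12730205 0.15      ]
t 9.35 tcp [ 0.4756 -0.2989  0.2203] yaw -4.8 tilt 0.32 F [-0.5 -0.5 -1.2] w 0.0195
turn [ 0.2 -0.3 -3.6] then shift mm [  85.6 -493.    10.3]
```

View pics/w4.png

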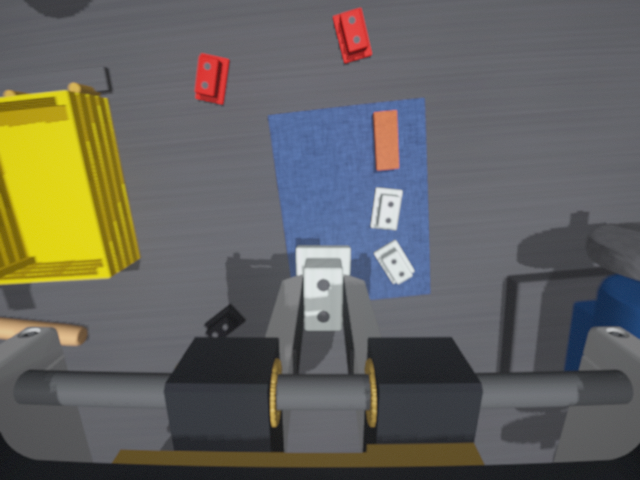

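Request:
move_arm(moves=[[[0.01,-0.03,0],[0,0,-3.6],0.015],[[0.01,-0.049,0],[0,0,0],0.015],[[0.01,-0.049,0],[0,0,0],0.015],[[0.01,-0.049,0],[0,0,0],0.015],[[0.01,-0.049,0],[0,0,0],0.015],[[0.01,-0.049,0],[0,0,0],0.015],[[0.01,-0.049,0],[0,0,0],0.015],[[0.01,-0.049,0],[0,0,0],0.015]])

```text
time_s: 10.2
tcp_pos: [0.5637, 0.0744, 0.2156]
orientation: [0.0, 1.0, -0.01, -0.0]
contact_force: [0.8, -0.5, -0.4]
grip_width: 0.0196
```

Request:
move_arm(moves=[[[0.005,-0.045,0],[0,0,0],0.015],[[0,-0.04,0],[0,0,0],0.015],[[0,-0.02,0],[0,0,0],0.015],[[0,-0.01,0.01],[0,0,0],0.015],[[0,0,0],[0,0,0],0.015],[[0,0,0],[0,0,0],0.015]])

```text
time_s: 10.8
tcp_pos: [0.5707, 0.1862, 0.205]
orientation: [0.001, 1.0, -0.01, -0.001]
contact_force: [-0.5, -0.3, -0.4]
grip_width: 0.0197
```

```bash
python3 -c "
from h import *
plan(st([.035,.055,.1515]),-1.15);cam('wrist','w5')"
```

```text
t 10.80 tcp [0.5707 0.1862 0.205 ] yaw -1.2 tilt 0.13 F [-0.5 -0.3 -0.4] w 0.0197
turn [ 0.1  0.1 -0. ] then shift mm [ 0.3 -6.1 53.5]
```

View pics/w5.png

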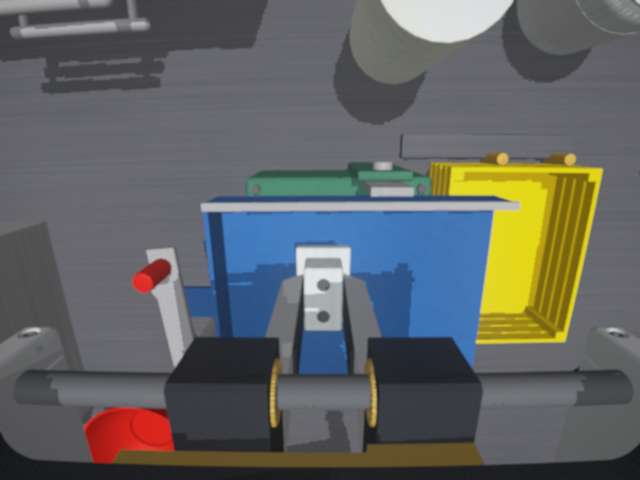

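Request:
move_arm(moves=[[[0,-0.006,0.02],[0,0,0],0.015],[[0,0,0.02],[0,0,0],0.015],[[0,0,0.01],[0,0,0],0.015],[[0,0,0.005],[0,0,0],0.015],[[0,0,0],[0,0,0],0.015],[[0,0,0],[0,0,0],0.015]])

```text
time_s: 11.45
tcp_pos: [0.572, 0.193, 0.1518]
orientation: [-0.0, 1.0, -0.01, 0.001]
contact_force: [-0.2, -0.7, -0.4]
grip_width: 0.0197
```

Request:
move_arm(moves=[[[0,0,0.002],[0,0,0],0.015],[[0,0,0.002],[0,0,0],0.015],[[0,0,0],[0,0,0],0.015],[[0,0,0],[0,0,0],0.015]])

```text
time_s: 11.85
tcp_pos: [0.5719, 0.1934, 0.148]
orientation: [-0.0, 1.0, -0.01, 0.001]
contact_force: [0.2, -0.4, 4.1]
grip_width: 0.0196
```

Request:
move_arm(moves=[[[0,0,0],[0,0,0],0.045],[[0,0,0],[0,0,0],0.045],[[0,0,-0.02],[0,0,0],0.045],[[0,0,-0.04],[0,0,0],0.045],[[-0.01,0.045,-0.01],[0,0,0],0.045],[[-0.01,0.05,0],[0,0,0],0.045],[[-0.01,0.05,0],[0,0,0],0.045],[[-0.01,0.05,0],[0,0,0],0.045]])

```text
time_s: 12.65
tcp_pos: [0.5272, 0.0006, 0.2168]
orientation: [0.0, 1.0, -0.01, 0.0]
contact_force: [-0.4, 0.0, 1.0]
grip_width: 0.0451
```

Request:
move_arm(moves=[[[-0.01,0.05,0],[0,0,0],0.045],[[-0.01,0.05,0],[0,0,0],0.045],[[-0.01,0.05,0],[0,0,0],0.045],[[-0.01,0.05,0],[0,0,4],0.045],[[-0.01,0.05,0],[0,0,4],0.045],[[0,0.04,0],[0,0,0],0.045],[[0,0,0.05],[0,0,0],0.045],[[0,0,0.02],[0,0,0],0.045]])

```text
time_s: 13.45
tcp_pos: [0.462, -0.281, 0.1437]
orientation: [-0.001, 0.997, -0.081, -0.002]
contact_force: [0.0, 1.1, -1.2]
grip_width: 0.0447
```

```bash
python3 -c "
from h import *
plan([.4764,-.3718,.0125],-9.8);cam('wrist','w6'); crop(cam('top').img,160,180,520,320,'t6')"
```

```text
t 13.45 tcp [ 0.462  -0.281   0.1437] yaw -9.3 tilt 0.29 F [ 0.   1.1 -1.2] w 0.0447
turn [-0.1  0.3  0.5] then shift mm [ 29.6  87.  131.2]
```

View pics/w6.png

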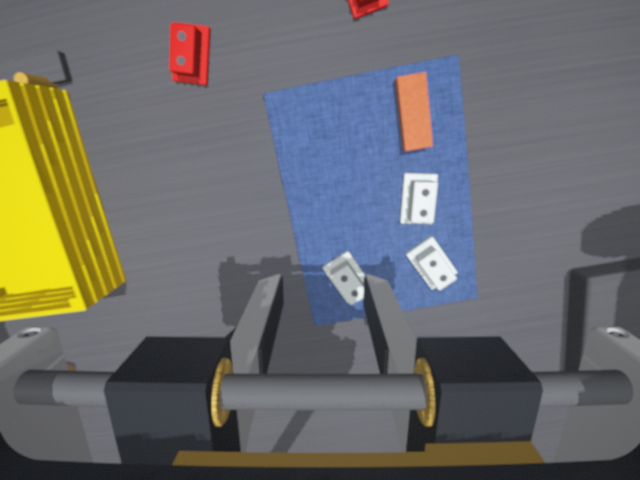

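View pics/t6.png

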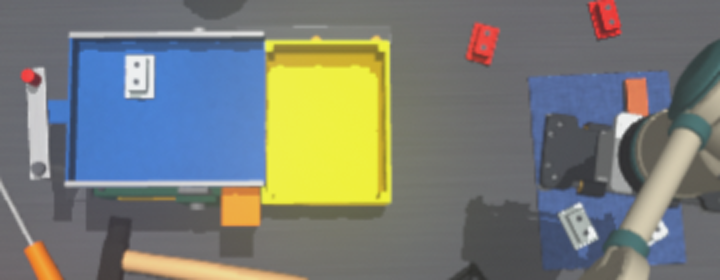

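Request:
move_arm(moves=[[[0.015,0.045,0.03],[0,0,0],0.045],[[0.015,0.042,0.03],[0,0,0],0.045],[[0,0,0.03],[0,0,0],0.045],[[0,0,0],[0,0,0],0.045],[[0,0,0],[0,0,0],0.045]])

```text
time_s: 14.05
tcp_pos: [0.4791, -0.3629, 0.0633]
orientation: [-0.0, 0.997, -0.08, 0.0]
contact_force: [0.1, 0.6, 0.5]
grip_width: 0.0446
```

```bash
python3 -c "
from h import *
plan([.4764,-.3718,.0125],-9.8);cam('wrist','w7')"
```

```text
t 14.05 tcp [ 0.4791 -0.3629  0.0633] yaw -9.1 tilt 0.01 F [0.1 0.6 0.5] w 0.0446
turn [-0.  -0.   0.7] then shift mm [-1.1  9.3 50.8]
```

View pics/w7.png

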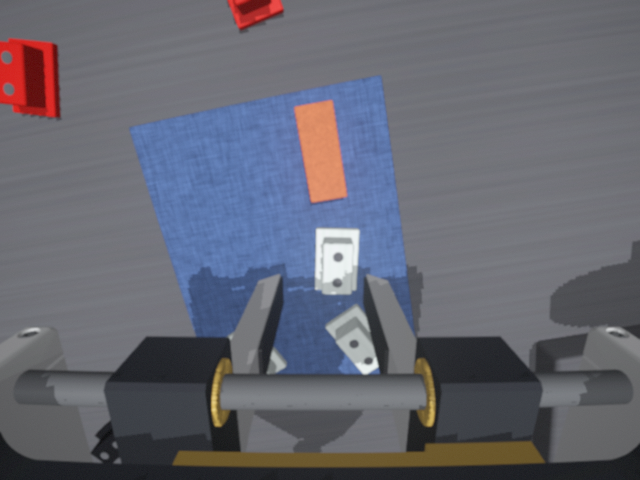

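Request:
move_arm(moves=[[[-0.001,0.009,0.011],[0,0,0.7],0.045],[[0,0,0.02],[0,0,0],0.045],[[0,0,0.02],[0,0,0],0.045],[[0,0,0],[0,0,0],0.045],[[0,0,0],[0,0,0],0.045]])

```text
time_s: 14.6
tcp_pos: [0.4766, -0.3722, 0.0122]
orientation: [0.0, 0.996, -0.086, 0.0]
contact_force: [0.0, -0.2, 0.7]
grip_width: 0.045
```

```bash
python3 -c "
from h import *
plan([.4764,-.3718,.0125],-9.8);cam('wrist','w8')"
```

```text
t 14.60 tcp [ 0.4766 -0.3722  0.0122] yaw -9.8 tilt 0.07 F [ 0.  -0.2  0.7] w 0.0450
turn [ 0. -0. -0.] then shift mm [-0.2 -0.4 -0.3]
```

View pics/w8.png

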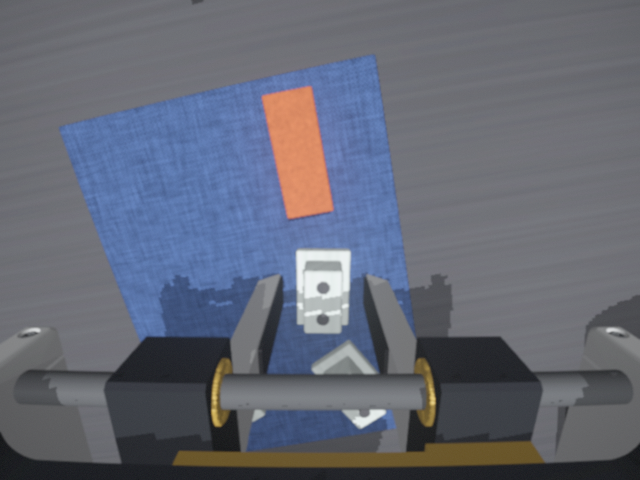

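The second insert sits centred between the fingers at about (323,300). I'll grip it and lift.

Request:
move_arm(moves=[[[0,0,0],[0,0,0],0.015],[[0,0,0],[0,0,0],0.015],[[0,0,0],[0,0,0],0.015],[[0,0,0],[0,0,0],0.015],[[0,0,-0.03],[0,0,0],0.015],[[0,0,-0.045],[0,0,0],0.015],[[0,0,-0.05],[0,0,0],0.015],[[0,0,-0.05],[0,0,0],0.015]])

```text
time_s: 15.45
tcp_pos: [0.4758, -0.3715, 0.1879]
orientation: [-0.0, 0.996, -0.086, -0.0]
contact_force: [0.8, -0.7, -0.5]
grip_width: 0.0195
```

Request:
move_arm(moves=[[[0,0,-0.03],[0,0,-4.3],0.015],[[0,-0.03,0],[0,0,-4.3],0.015],[[0,-0.045,0],[0,0,0],0.015],[[0,-0.045,0],[0,0,0],0.015],[[0.005,-0.045,0],[0,0,0],0.015],[[0.005,-0.045,0],[0,0,0],0.015],[[0.005,-0.045,0],[0,0,0],0.015],[[0.005,-0.045,0],[0,0,0],0.015]])

```text
time_s: 16.25
tcp_pos: [0.5048, -0.0708, 0.2165]
orientation: [0.0, 1.0, -0.011, 0.0]
contact_force: [1.5, 0.9, -0.6]
grip_width: 0.0202
```

```bash
python3 -c "
from h import *
plan(st([-.035,.055,.21]),-1.15);cam('wrist','w9')"
```

```text
t 16.25 tcp [ 0.5048 -0.0708  0.2165] yaw -1.3 tilt 0.02 F [ 1.5  0.9 -0.6] w 0.0202
turn [ 0.  -0.  -0.1] then shift mm [  -9.  -264.3    6.5]
```

View pics/w9.png

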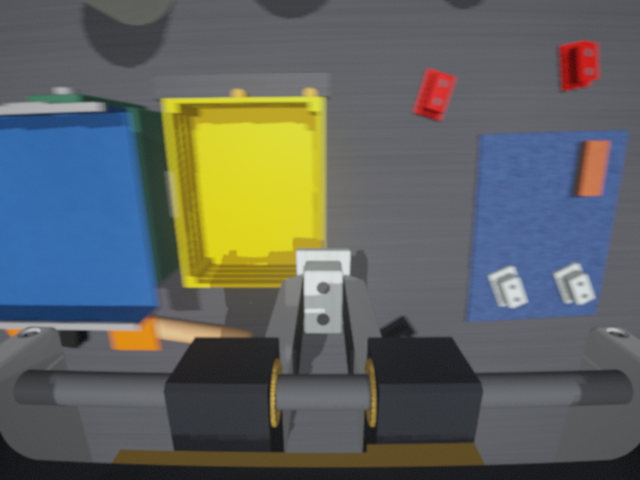

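Request:
move_arm(moves=[[[-0.005,-0.045,0],[0,0,0],0.015],[[-0.005,-0.045,0],[0,0,0],0.015],[[0,-0.045,0],[0,0,0],0.015],[[0,-0.045,0],[0,0,0],0.015],[[0,-0.04,0],[0,0,0],0.015],[[0,-0.02,0.01],[0,0,0],0.015],[[0,0,0.01],[0,0,0],0.015],[[0,0,0],[0,0,0],0.015]])

```text
time_s: 17.1
tcp_pos: [0.4989, 0.167, 0.1946]
orientation: [0.001, 1.0, -0.01, -0.002]
contact_force: [0.5, -0.8, -1.2]
grip_width: 0.0197
```

```bash
python3 -c "
from h import *
plan(st([-.035,.055,.150]),-1.15)"
```

```text
t 17.10 tcp [0.4989 0.167  0.1946] yaw -1.2 tilt 0.24 F [ 0.5 -0.8 -1.2] w 0.0197
turn [ 0.1  0.2 -0. ] then shift mm [  1.6 -26.7  44.6]
```

Request:
move_arm(moves=[[[0.002,-0.025,0.01],[0,0,0],0.015],[[0,0,0.015],[0,0,0],0.015],[[0,0,0.01],[0,0,0],0.015],[[0,0,0.005],[0,0,0],0.015],[[0,0,0],[0,0,0],0.015],[[0,0,0.003],[0,0,0],0.015],[[0,0,0.002],[0,0,0],0.015],[[0,0,0],[0,0,0],0.015]])

```text
time_s: 17.9
tcp_pos: [0.5029, 0.1924, 0.1515]
orientation: [0.0, 1.0, -0.011, 0.0]
contact_force: [0.5, 0.6, -1.6]
grip_width: 0.0198
```

Request:
move_arm(moves=[[[0,0,0.002],[0,0,0],0.015],[[0,0,0.002],[0,0,0],0.015],[[0,0,0],[0,0,0],0.015],[[0,0,0],[0,0,0],0.015]])

```text
time_s: 18.3
tcp_pos: [0.5031, 0.1927, 0.1478]
orientation: [-0.0, 1.0, -0.011, 0.0]
contact_force: [-0.2, 0.1, 2.1]
grip_width: 0.0195
```

Request:
move_arm(moves=[[[0,0,0],[0,0,0],0.045],[[0,0,0],[0,0,0],0.045],[[0,0,-0.02],[0,0,0],0.045],[[0,0,-0.04],[0,0,0],0.045],[[-0.01,0.045,-0.01],[0,0,0],0.045],[[-0.01,0.05,0],[0,0,0],0.045],[[-0.01,0.05,0],[0,0,0],0.045],[[-0.01,0.05,0],[0,0,0],0.045]])

```text
time_s: 19.1
tcp_pos: [0.4586, -0.0001, 0.2174]
orientation: [0.0, 1.0, -0.01, 0.0]
contact_force: [0.7, -0.6, -0.9]
grip_width: 0.0448
```

Request:
move_arm(moves=[[[-0.01,0.05,0],[0,0,0],0.045],[[-0.01,0.05,0],[0,0,0],0.045],[[-0.01,0.05,0],[0,0,0],0.045],[[-0.01,0.04,0],[0,0,0],0.045],[[-0.01,0.03,0],[0,0,-8.5],0.045],[[0,0.01,0.02],[0,0,-8.5],0.045],[[0,0,0.03],[0,0,-8.5],0.045],[[0,0,0],[0,0,0],0.045]])

```text
time_s: 19.9
tcp_pos: [0.4036, -0.2232, 0.1641]
orientation: [-0.003, 0.978, 0.209, -0.003]
contact_force: [-0.1, 0.8, -0.5]
grip_width: 0.0451
```

```bash
python3 -c "
from h import *
plan([.410,-.297,.0125],25);cam('wrist','w10'); crop(cam('top').img,160,180,520,320,'t10')"
```

```text
t 19.90 tcp [ 0.4036 -0.2232  0.1641] yaw 24.2 tilt 0.47 F [-0.1  0.8 -0.5] w 0.0451
turn [-0.4  0.2 -0.8] then shift mm [-25.4  69.6 151.6]
```

View pics/w10.png

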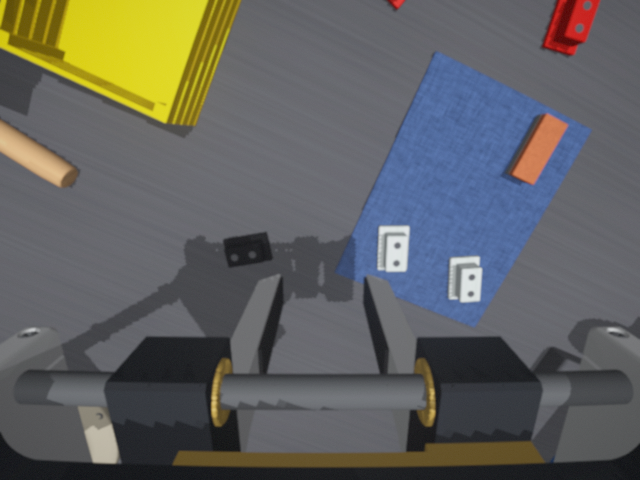

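View pics/t10.png

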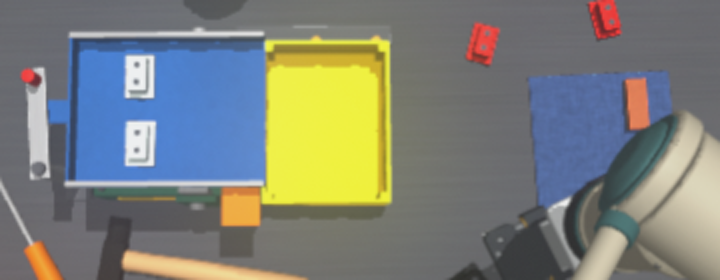

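Request:
move_arm(moves=[[[-0.012,0.03,0.02],[0,0,-0.8],0.045],[[-0.012,0.035,0.04],[0,0,0],0.045],[[0,0,0.04],[0,0,0],0.045],[[0,0,0],[0,0,0],0.045],[[0,0,0],[0,0,0],0.045]])

```text
time_s: 20.5
tcp_pos: [0.412, -0.2904, 0.0718]
orientation: [0.0, 0.976, 0.217, 0.0]
contact_force: [-1.0, 0.4, 0.2]
grip_width: 0.045
```

```bash
python3 -c "
from h import *
plan([.410,-.297,.0125],25);cam('wrist','w11')"
```

```text
t 20.50 tcp [ 0.412  -0.2904  0.0718] yaw 25.0 tilt 0.02 F [-1.   0.4  0.2] w 0.0450
turn [ 0. -0.  0.] then shift mm [-4.6  5.2 59.3]
```

View pics/w11.png

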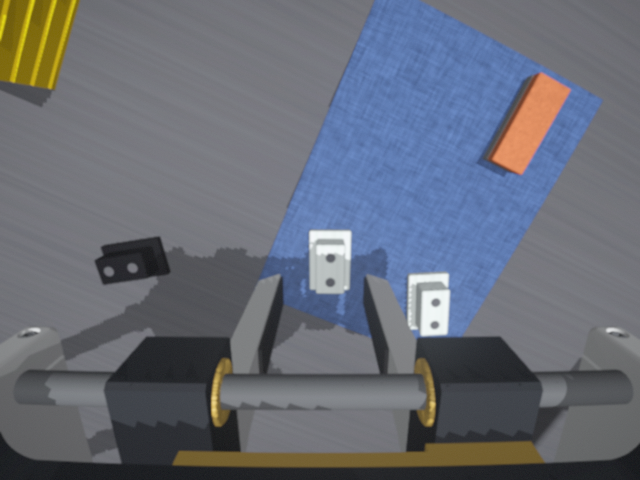

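Request:
move_arm(moves=[[[-0.0045,0.005,0.015],[0,0,0],0.045],[[0,0,0.025],[0,0,0],0.045],[[0,0,0.019],[0,0,0],0.045],[[0,0,0],[0,0,0],0.045],[[0,0,0],[0,0,0],0.045]])

```text
time_s: 21.05
tcp_pos: [0.4108, -0.2977, 0.0138]
orientation: [0.001, 0.976, 0.217, 0.001]
contact_force: [0.6, 0.4, 0.2]
grip_width: 0.0445
```

```bash
python3 -c "
from h import *
plan([.410,-.297,.0125],25);cam('wrist','w12')"
```

```text
t 21.05 tcp [ 0.4108 -0.2977  0.0138] yaw 25.1 tilt 0.20 F [0.6 0.4 0.2] w 0.0445
turn [ 0.2 -0.1  0.1] then shift mm [-0.4 -0.9  1.3]
```

View pics/w12.png

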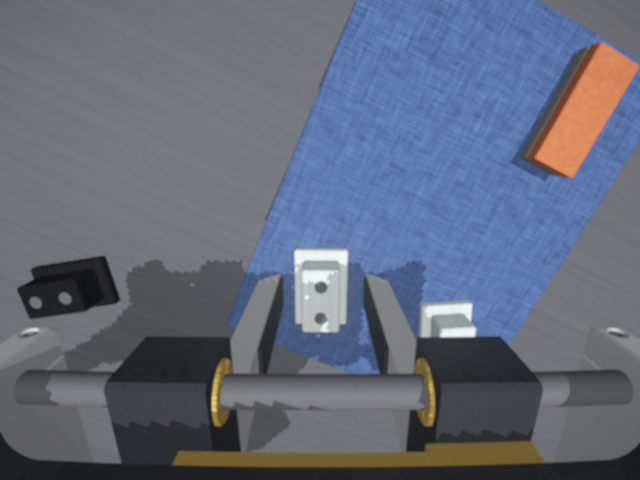

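Request:
move_arm(moves=[[[0,0,0.001],[0,0,0],0.015],[[0,0,0],[0,0,0],0.015],[[0,0,0],[0,0,0],0.015],[[0,0,0],[0,0,0],0.015],[[0,0,-0.03],[0,0,0],0.015],[[0,0,-0.045],[0,0,0],0.015],[[0,0,-0.05],[0,0,0],0.015],[[0,0,-0.05],[0,0,0],0.015]])

```text
time_s: 21.9
tcp_pos: [0.4089, -0.2965, 0.1872]
orientation: [-0.0, 0.976, 0.217, -0.0]
contact_force: [1.3, -1.7, -0.4]
grip_width: 0.0197
```

Request:
move_arm(moves=[[[0,0,-0.03],[0,0,8.5],0.015],[[0,0,0],[0,0,8.5],0.015],[[0.02,-0.03,0],[0,0,8.5],0.015],[[0.025,-0.04,0],[0,0,0.6],0.015],[[0.025,-0.04,0],[0,0,0],0.015],[[0.02,-0.04,0],[0,0,0],0.015],[[0.02,-0.04,0],[0,0,0],0.015],[[0.02,-0.04,0],[0,0,0],0.015]])

```text
time_s: 22.7
tcp_pos: [0.5386, -0.0645, 0.2155]
orientation: [0.0, 1.0, -0.009, -0.0]
contact_force: [0.1, -0.3, -0.7]
grip_width: 0.0196
```

```bash
python3 -c "
from h import *
plan(st([.035,-.01,.15]),-1.15);cam('wrist','w13')"
```

```text
t 22.70 tcp [ 0.5386 -0.0645  0.2155] yaw -1.1 tilt 0.02 F [ 0.1 -0.3 -0.7] w 0.0196
turn [0.  0.  0.1] then shift mm [  27.3 -192.4   65.5]
```

View pics/w13.png

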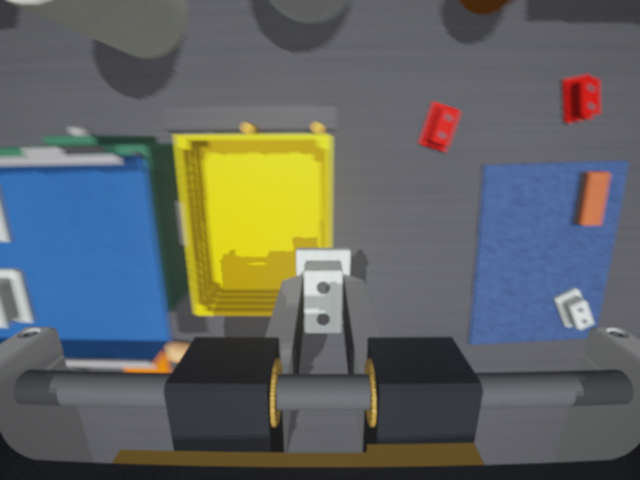

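Request:
move_arm(moves=[[[0.01,-0.045,0],[0,0,0],0.015],[[0.005,-0.045,0],[0,0,0],0.015],[[0,-0.045,0],[0,0,0],0.015],[[0,-0.035,0],[0,0,0],0.015],[[0,0,0.01],[0,0,0],0.015],[[0,0,0.015],[0,0,0],0.015],[[0,0,0],[0,0,0],0.015]])

```text
time_s: 23.45
tcp_pos: [0.5545, 0.1028, 0.1883]
orientation: [0.001, 1.0, -0.009, -0.003]
contact_force: [0.2, -0.1, -0.7]
grip_width: 0.0199
```

```bash
python3 -c "
from h import *
plan(st([.035,-.01,.15]),-1.15)"
```

```text
t 23.45 tcp [0.5545 0.1028 0.1883] yaw -1.0 tilt 0.30 F [ 0.2 -0.1 -0.7] w 0.0199
turn [0.1 0.3 0.1] then shift mm [ 14.8 -24.8  38.3]
```

Request:
move_arm(moves=[[[0.014,-0.022,0],[0,0,0],0.015],[[0,0,0.015],[0,0,0],0.015],[[0,0,0.01],[0,0,0],0.015],[[0,0,0.008],[0,0,0],0.015],[[0,0,0.002],[0,0,0],0.015],[[0,0,0.002],[0,0,0],0.015],[[0,0,0],[0,0,0],0.015],[[0,0,0],[0,0,0],0.015]])

```text
time_s: 24.25
tcp_pos: [0.5711, 0.125, 0.1541]
orientation: [0.0, 1.0, -0.009, 0.0]
contact_force: [-0.3, -0.2, -1.0]
grip_width: 0.0195
```

Request:
move_arm(moves=[[[0,0,0.003],[0,0,0],0.015],[[0,0,0.0015],[0,0,0],0.015],[[0,0,0.0015],[0,0,0],0.015],[[0,0,0],[0,0,0],0.015],[[0,0,0],[0,0,0],0.015]])

```text
time_s: 24.75
tcp_pos: [0.5708, 0.1252, 0.1476]
orientation: [0.0, 1.0, -0.009, -0.0]
contact_force: [-0.1, 0.6, -1.1]
grip_width: 0.0198
```

Request:
move_arm(moves=[[[0,0,0.001],[0,0,0],0.015],[[0,0,0.001],[0,0,0],0.015],[[0,0,0],[0,0,0],0.015],[[0,0,0],[0,0,0],0.015]])

```text
time_s: 25.15
tcp_pos: [0.571, 0.1252, 0.1471]
orientation: [0.0, 1.0, -0.009, 0.001]
contact_force: [-1.9, 0.1, 6.0]
grip_width: 0.0199
```

Request:
move_arm(moves=[[[0,0,0],[0,0,0],0.045],[[0,0,0],[0,0,0],0.045],[[0,0,-0.02],[0,0,0],0.045],[[0,0,-0.04],[0,0,0],0.045],[[-0.01,0.045,-0.01],[0,0,0],0.045],[[-0.02,0.05,0],[0,0,0],0.045],[[-0.02,0.05,0],[0,0,0],0.045],[[-0.02,0.05,0],[0,0,0],0.045]])

```text
time_s: 25.95
tcp_pos: [0.5008, -0.0593, 0.2155]
orientation: [0.0, 1.0, -0.009, 0.0]
contact_force: [0.1, -1.3, 0.0]
grip_width: 0.0451
```

Request:
move_arm(moves=[[[-0.02,0.05,0],[0,0,0],0.045],[[-0.02,0.05,0],[0,0,0],0.045],[[-0.02,0.05,0],[0,0,0],0.045],[[-0.01,0.05,0],[0,0,-6],0.045],[[-0.01,0.04,0],[0,0,-8],0.045],[[0,0.02,0.02],[0,0,-8],0.045],[[0,0,0.03],[0,0,-8],0.045],[[0,0,0],[0,0,0],0.045]])

```text
time_s: 26.75
tcp_pos: [0.4281, -0.3039, 0.1619]
orientation: [-0.004, 0.968, 0.249, -0.002]
contact_force: [0.7, 1.0, -0.6]
grip_width: 0.0449
```

```bash
python3 -c "
from h import *
plan([.4114,-.3796,.0125],29);cam('wrist','w14'); crop(cam('top').img,160,180,520,320,'t14')"
```

```text
t 26.75 tcp [ 0.4281 -0.3039  0.1619] yaw 28.8 tilt 0.50 F [ 0.7  1.  -0.6] w 0.0449
turn [-0.5  0.2 -0.2] then shift mm [-51.3  58.1 149.4]
```

View pics/w14.png

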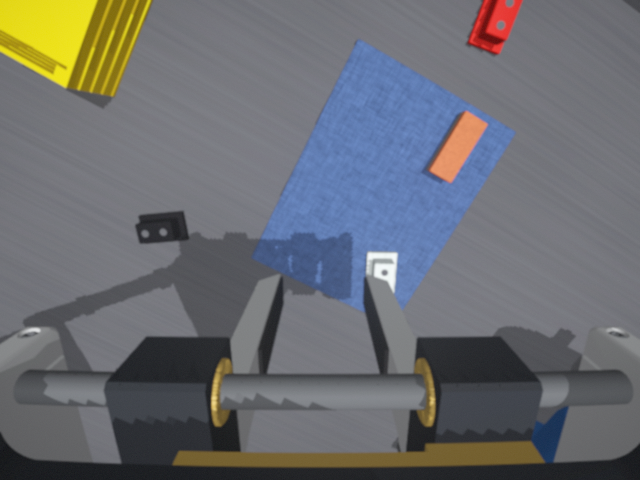

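View pics/t14.png

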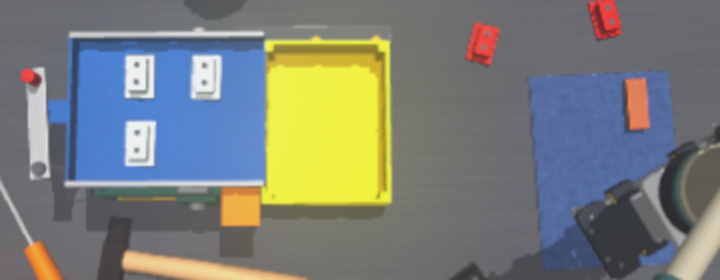

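Request:
move_arm(moves=[[[-0.025,0.025,0.02],[0,0,0],0.045],[[-0.023,0.027,0.03],[0,0,0],0.045],[[0,0,0.03],[0,0,0],0.045],[[0,0,0],[0,0,0],0.045],[[0,0,0],[0,0,0],0.045]])

```text
time_s: 27.35
tcp_pos: [0.4146, -0.3737, 0.087]
orientation: [0.0, 0.968, 0.25, 0.0]
contact_force: [0.1, 0.6, 0.5]
grip_width: 0.0453
```

```bash
python3 -c "
from h import *
plan([.4114,-.3796,.0125],29);cam('wrist','w15')"
```

```text
t 27.35 tcp [ 0.4146 -0.3737  0.087 ] yaw 28.9 tilt 0.06 F [0.1 0.6 0.5] w 0.0453
turn [ 0.1 -0.  -0.1] then shift mm [-5.6  3.6 74.5]
```

View pics/w15.png

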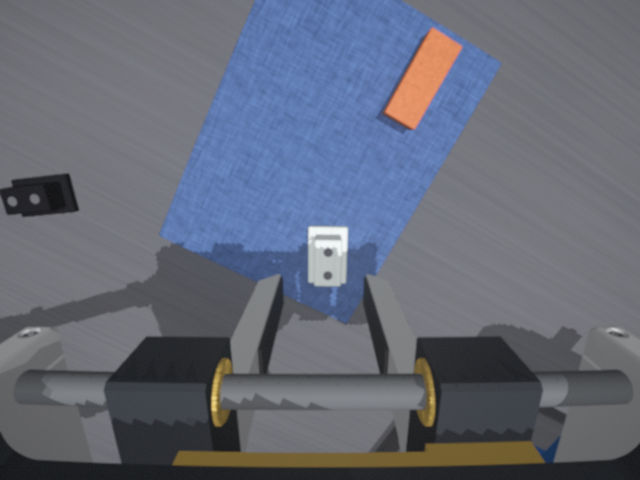

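Request:
move_arm(moves=[[[-0.0055,0.0035,0.02],[0,0,0],0.045],[[0,0,0.03],[0,0,0],0.045],[[0,0,0.0245],[0,0,0],0.045],[[0,0,0],[0,0,0],0.045],[[0,0,0],[0,0,0],0.045]])

```text
time_s: 27.9
tcp_pos: [0.412, -0.3801, 0.013]
orientation: [0.001, 0.968, 0.25, 0.001]
contact_force: [0.5, -0.4, 0.1]
grip_width: 0.045
```

```bash
python3 -c "
from h import *
plan([.4114,-.3796,.0125],29);cam('wrist','w16')"
```

```text
t 27.90 tcp [ 0.412  -0.3801  0.013 ] yaw 29.0 tilt 0.16 F [ 0.5 -0.4  0.1] w 0.0450
turn [ 0.2 -0.  -0. ] then shift mm [-0.3 -0.7  0.5]
```

View pics/w16.png

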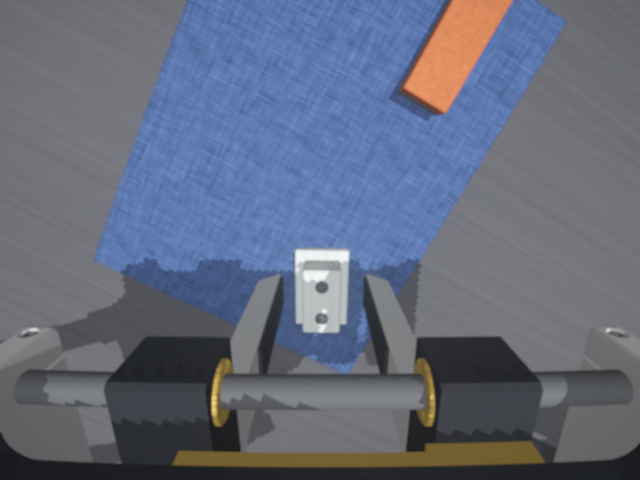

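Request:
move_arm(moves=[[[0,0,0],[0,0,0],0.015],[[0,0,0],[0,0,0],0.015],[[0,0,0],[0,0,0],0.015],[[0,0,0],[0,0,0],0.015],[[0,0,-0.03],[0,0,0],0.015],[[0,0,-0.045],[0,0,0],0.015],[[0,0,-0.05],[0,0,0],0.015],[[0,0,-0.05],[0,0,0],0.015]])

```text
time_s: 28.75
tcp_pos: [0.4102, -0.3791, 0.1877]
orientation: [-0.0, 0.968, 0.25, -0.0]
contact_force: [1.0, -0.8, -0.3]
grip_width: 0.0195
```

Request:
move_arm(moves=[[[0,0,-0.03],[0,0,8.5],0.015],[[0,0,0],[0,0,8.5],0.015],[[0.01,-0.03,0],[0,0,8.5],0.015],[[0.01,-0.04,0],[0,0,4.6],0.015],[[0.015,-0.045,0],[0,0,0],0.015],[[0.015,-0.045,0],[0,0,0],0.015],[[0.01,-0.045,0],[0,0,0],0.015],[[0.01,-0.045,0],[0,0,0],0.015]])

```text
time_s: 29.55
tcp_pos: [0.4755, -0.1269, 0.2161]
orientation: [-0.0, 1.0, -0.01, -0.0]
contact_force: [1.5, -1.0, -1.2]
grip_width: 0.0195
```

```bash
python3 -c "
from h import *
plan(st([-.035,-.01,.15]),-1.15);cam('wrist','w17')"
```

```text
t 29.55 tcp [ 0.4755 -0.1269  0.2161] yaw -1.2 tilt 0.00 F [ 1.5 -1.  -1.2] w 0.0195
turn [-0.  0. -0.] then shift mm [  19.2 -256.    66.1]
```

View pics/w17.png

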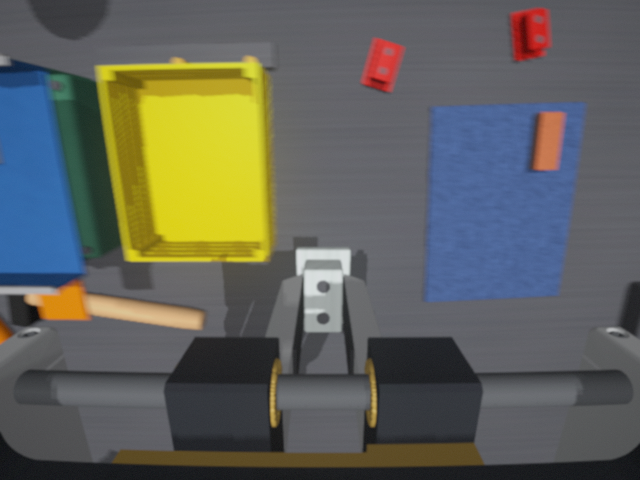

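Request:
move_arm(moves=[[[0.01,-0.045,0],[0,0,0],0.015],[[0.005,-0.045,0],[0,0,0],0.015],[[0,-0.045,0],[0,0,0],0.015],[[0,-0.045,0],[0,0,0],0.015],[[0,-0.04,0],[0,0,0],0.015],[[0,-0.01,0.01],[0,0,0],0.015],[[0,0,0.015],[0,0,0],0.015],[[0,0,0],[0,0,0],0.015]])

```text
time_s: 30.4
tcp_pos: [0.4933, 0.1005, 0.1889]
orientation: [0.001, 1.0, -0.01, -0.003]
contact_force: [-0.5, -0.4, -0.7]
grip_width: 0.0195
```

```bash
python3 -c "
from h import *
plan(st([-.035,-.01,.15]),-1.15)"
```

```text
t 30.40 tcp [0.4933 0.1005 0.1889] yaw -1.1 tilt 0.30 F [-0.5 -0.4 -0.7] w 0.0195
turn [0.1 0.3 0. ] then shift mm [  6.  -28.3  38.9]
```

Request:
move_arm(moves=[[[0.005,-0.026,0],[0,0,0],0.015],[[0,0,0.015],[0,0,0],0.015],[[0,0,0.012],[0,0,0],0.015],[[0,0,0.008],[0,0,0],0.015],[[0,0,0.002],[0,0,0],0.015],[[0,0,0.002],[0,0,0],0.015],[[0,0,0],[0,0,0],0.015],[[0,0,0],[0,0,0],0.015]])

```text
time_s: 31.2
tcp_pos: [0.501, 0.1267, 0.1526]
orientation: [0.0, 1.0, -0.01, 0.0]
contact_force: [0.3, 0.3, -0.6]
grip_width: 0.0199
```

Request:
move_arm(moves=[[[0,0,0.002],[0,0,0],0.015],[[0,0,0.0015],[0,0,0],0.015],[[0,0,0.001],[0,0,0],0.015],[[0,0,0.001],[0,0,0],0.015],[[0,0,0],[0,0,0],0.015],[[0,0,0],[0,0,0],0.015]])

```text
time_s: 31.8
tcp_pos: [0.5007, 0.1269, 0.1478]
orientation: [0.0, 1.0, -0.01, 0.0]
contact_force: [-2.4, 0.1, 6.4]
grip_width: 0.0195
```

Request:
move_arm(moves=[[[0,0,0],[0,0,0],0.04],[[0,0,0],[0,0,0],0.04],[[0,0,-0.02],[0,0,0],0.04],[[0,0,-0.04],[0,0,0],0.04],[[0,-0.04,-0.02],[0,0,0],0.04],[[-0.01,-0.04,-0.01],[0,0,0],0.04],[[-0.01,-0.04,0],[0,0,0],0.04],[[0,0,0],[0,0,0],0.04]])

```text
time_s: 32.6
tcp_pos: [0.4821, 0.2515, 0.2368]
orientation: [-0.001, 1.0, -0.008, 0.0]
contact_force: [-0.1, -0.8, -0.7]
grip_width: 0.0402
```

```bash
python3 -c "
from h import *
import pickle
s,r=yaw();print(s['tcp_pos'])
w=cam('wrist','w18');t=cam('top');crop(t.img,160,180,520,320,'t18');sc=cam('scene','s18');pickle.dump((w,t,sc),open('c18.pkl','wb'))"
```

```text
[0.4820616  0.25151455 0.23681369]
```

View pics/w18.png

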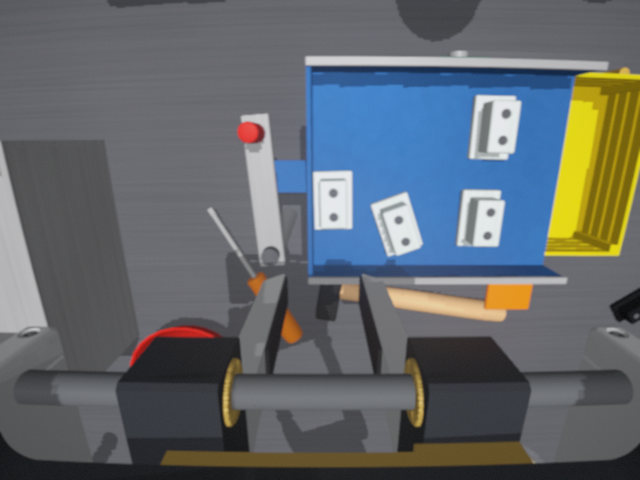

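View pics/t18.png

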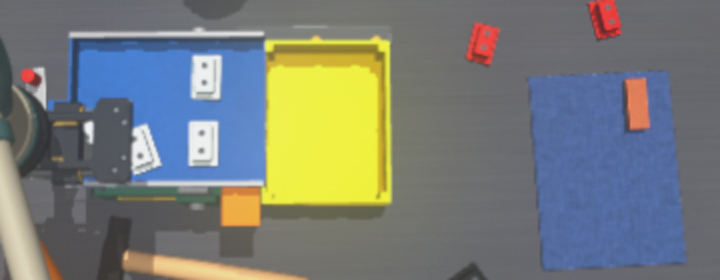

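View pics/s18.png

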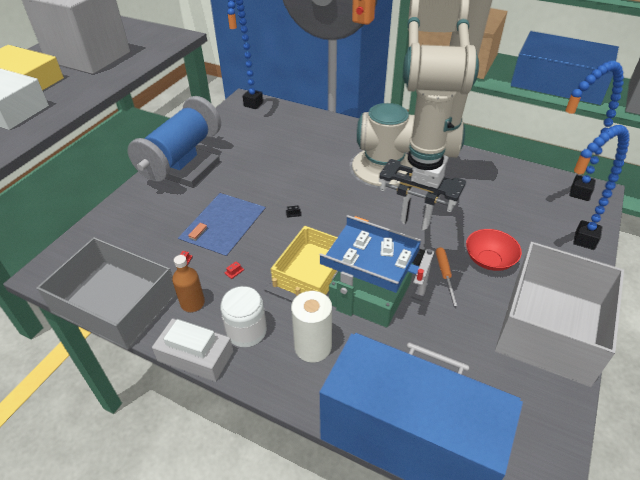

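All four are on the tray, though one or two were shifted within it (now near the end wall). The basket is still home and the hasp is across. Next I'll measure the knob.

Run:
```python
from h import *
import pickle
np.set_printoptions(precision=4,suppress=True)
w,t,sc=pickle.load(open('c18.pkl','rb'))
crop(w.img,230,90,330,280,'w18c'); crop(t.img,160,190,230,290,'t18c'); 
t0,s0=pickle.load(open('c0.pkl','rb'))
kt=tri([w,s0,t0],[(250,132),(250+684.5/4-.5,190+321.5/4-.5),(160+41/3,180+112/3)])
print("knob top",kt,ws(kt)); 
pt=tri([w,s0],[(271,255),(250+718/4,190+245/4)]); print("pin top",pt,ws(pt))
```

```text
knob top [0.5684 0.2978 0.1872] [0.0302 0.1604 0.1872]
pin top [0.4775 0.2936 0.1615] [-0.0606  0.1544  0.1615]
```

View pics/w18c.png

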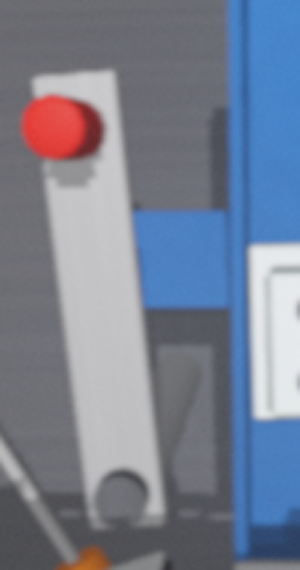

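Request:
move_arm(moves=[[[0,0,0],[0,0,-8.5],0.04],[[0,0,0],[0,0,-8.5],0.04],[[0,0,0],[0,0,-8.5],0.04],[[0,0,0],[0,0,-8.5],0.04],[[0,0,0],[0,0,-8.5],0.04],[[0,0,0],[0,0,-8.5],0.04],[[0,0,0],[0,0,-8.5],0.04],[[0,0,0],[0,0,-8.5],0.04]])

```text
time_s: 33.55
tcp_pos: [0.4835, 0.2454, 0.2362]
orientation: [0.0, 0.834, 0.552, -0.0]
contact_force: [-0.9, 0.4, 0.4]
grip_width: 0.0398
```

Request:
move_arm(moves=[[[0,0,0],[0,0,-8.5],0.04],[[0.01,0.03,0],[0,0,-8.5],0.04],[[0.015,0.03,0],[0,0,-5],0.04],[[0.01,0.02,0],[0,0,0],0.04],[[0,0,0],[0,0,0],0.04],[[0,0,0],[0,0,0],0.04]])

```text
time_s: 34.15
tcp_pos: [0.5661, 0.269, 0.2358]
orientation: [-0.0, 0.715, 0.699, -0.001]
contact_force: [-1.1, -0.2, 0.2]
grip_width: 0.0398
```

```bash
python3 -c "
from h import *
plan([.568,.297,.162],88.85);cam('wrist','w19');print(sense()['joints'])"
```

```text
t 34.15 tcp [0.5661 0.269  0.2358] yaw 88.7 tilt 0.15 F [-1.1 -0.2  0.2] w 0.0398
turn [-0.1  0.1 -0.1] then shift mm [28.   1.3 73.8]
[ 3.33416505e-01  3.41316664e-01  1.33324143e+00 -4.22271309e-04
  1.46919476e+00  3.55079721e-01]
```

View pics/w19.png

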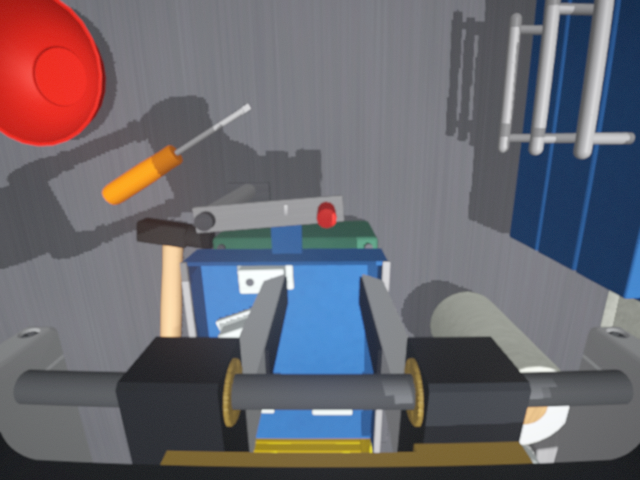

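Request:
move_arm(moves=[[[0.028,0.001,0],[0,0,0],0.04],[[0,0,0.02],[0,0,0],0.04],[[0,0,0.017],[0,0,0],0.04],[[0,0,0],[0,0,0],0.04],[[0,0,0],[0,0,0],0.04]])

```text
time_s: 34.7
tcp_pos: [0.5671, 0.298, 0.2002]
orientation: [0.0, 0.714, 0.7, -0.0]
contact_force: [0.7, 0.3, 0.6]
grip_width: 0.0399
```

```bash
python3 -c "
from h import *
plan([.568,.297,.162],88.85);c=cam('wrist','w20');print(c.proj([[.568,.2975,.187],[.568,.2975,.157]]))
o,d=c.ray([[0,0]])
crop(cam('scene').img,380,200,480,300,'s20')"
```

```text
t 34.70 tcp [0.5671 0.298  0.2002] yaw 88.8 tilt 0.02 F [0.7 0.3 0.6] w 0.0399
turn [-0.  0. -0.] then shift mm [-1.   0.9 38.2]
[[323.46072364 281.39082299]
 [323.38602489 264.10242647]]
```

View pics/w20.png

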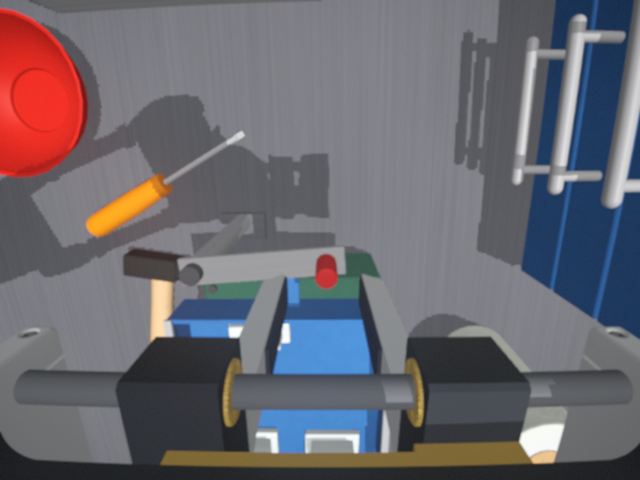

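View pics/s20.png

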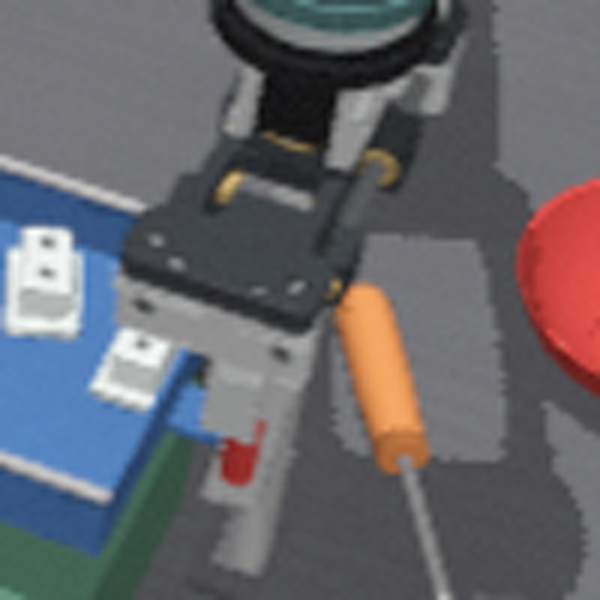

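Request:
move_arm(moves=[[[0,0.001,0.015],[0,0,0],0.04],[[0,0,0.015],[0,0,0],0.04],[[0,0,0.007],[0,0,0],0.04],[[0,0,0],[0,0,0],0.03],[[0,0,0],[0,0,0],0.01],[[0,0,0],[0,0,0],0.01],[[0,0,0],[0,0,0],0.01],[[0,0,0],[0,0,0],0.01]], newtons=12)

```text
time_s: 35.6
tcp_pos: [0.569, 0.2987, 0.1635]
orientation: [0.0, 0.714, 0.7, 0.0]
contact_force: [-1.7, -0.3, 2.5]
grip_width: 0.0135
```

```bash
python3 -c "
from h import *
plan([.568,.297,.162],88.85);c=cam('wrist','w21');p=sense()['tcp_pos'];k=ws(p);print(k)
import numpy as np
P=np.array([-.061,.1545])
for a in (.06,.2,.35,.5,.65,.8,.95,1.1,1.2): print(a,((P+.092*np.array([np.cos(a),np.sin(a)]))*1000).round(1))"
```

```text
t 35.60 tcp [0.569  0.2987 0.1635] yaw 88.8 tilt 0.06 F [-1.7 -0.3  2.5] w 0.0135
turn [ 0. -0. -0.] then shift mm [-1.7 -1.   1.5]
[0.03077148 0.16140151 0.16354266]
0.06 [ 30.8 160. ]
0.2 [ 29.2 172.8]
0.35 [ 25.4 186. ]
0.5 [ 19.7 198.6]
0.65 [ 12.2 210.2]
0.8 [  3.1 220.5]
0.95 [ -7.5 229.3]
1.1 [-19.3 236.5]
1.2 [-27.7 240.2]
```

View pics/w21.png

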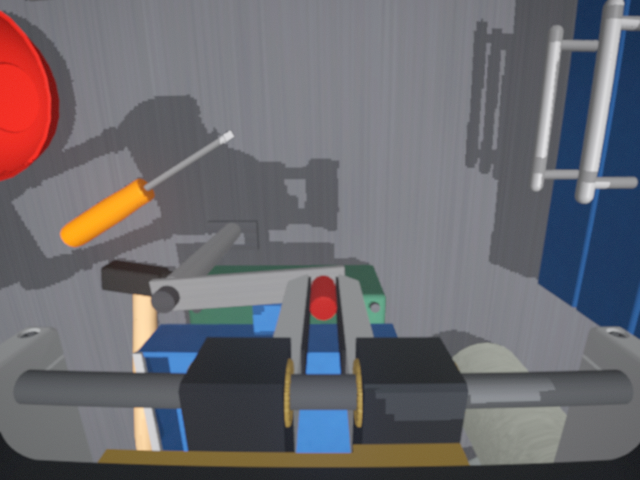

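Request:
move_arm(moves=[[[0.013,-0.0015,0],[0,0,0],0.01],[[0.013,-0.004,0],[0,0,0],0.01],[[0.0125,-0.0055,0],[0,0,0],0.01],[[0.0115,-0.0075,0],[0,0,0],0.01],[[0.0105,-0.009,0],[0,0,0],0.01],[[0.009,-0.0105,0],[0,0,0],0.01],[[0.007,-0.012,0],[0,0,0],0.01],[[0,0,0],[0,0,0],0.01]])

```text
time_s: 36.45
tcp_pos: [0.5202, 0.3811, 0.1635]
orientation: [-0.001, 0.714, 0.7, 0.004]
contact_force: [3.6, 6.2, 3.2]
grip_width: 0.0135
```

```bash
python3 -c "
from h import *
plan([.568,.297,.162],88.85);c=cam('wrist','w22');print(ws(sense()['tcp_pos']))"
```

```text
t 36.45 tcp [0.5202 0.3811 0.1635] yaw 88.9 tilt 0.49 F [3.6 6.2 3.2] w 0.0135
turn [ 0.2 -0.4  0.1] then shift mm [-83.1  49.5   1.5]
[-0.0192596   0.24251314  0.16353913]
```

View pics/w22.png

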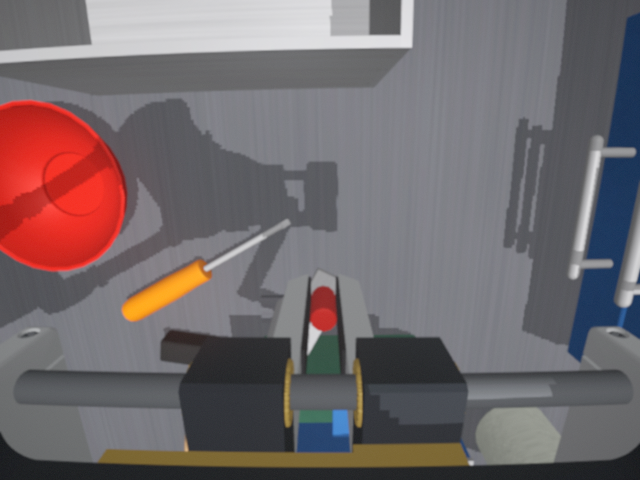

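Request:
move_arm(moves=[[[0,0,0],[0,0,0],0.04],[[0,0,0],[0,0,0],0.04],[[0,0,-0.03],[0,0,0],0.04],[[0,0,-0.04],[0,0,0],0.04],[[-0.02,-0.02,0],[0,0,0],0.02],[[-0.04,-0.02,0],[0,0,0],0],[[-0.04,-0.02,0],[0,0,0],0],[[-0.04,-0.015,0],[0,0,0],0]])

```text
time_s: 37.3
tcp_pos: [0.4398, 0.2361, 0.2316]
orientation: [-0.001, 0.714, 0.7, -0.002]
contact_force: [0.6, -0.0, 0.8]
grip_width: 0.0114
```

Request:
move_arm(moves=[[[-0.045,-0.01,0],[0,0,0],0],[[-0.045,0,0],[0,0,0],0],[[-0.04,0,0],[0,0,0],0],[[0,0,0],[0,0,0],0],[[0,0,0],[0,0,0],0]])

```text
time_s: 37.8
tcp_pos: [0.4291, 0.1076, 0.2322]
orientation: [-0.001, 0.715, 0.699, -0.0]
contact_force: [-1.0, -0.6, -0.2]
grip_width: 0.0003
```

```bash
python3 -c "
from h import *
plan(st([-.101,-.05,.150]),88.85);c=cam('wrist','w23');crop(cam('top').img,160,180,390,320,'t23')"
```

```text
t 37.80 tcp [0.4291 0.1076 0.2322] yaw 88.7 tilt 0.11 F [-1.  -0.6 -0.2] w 0.0003
turn [-0.1 -0.  -0.2] then shift mm [-17.5   4.2  82.2]
```

View pics/w23.png

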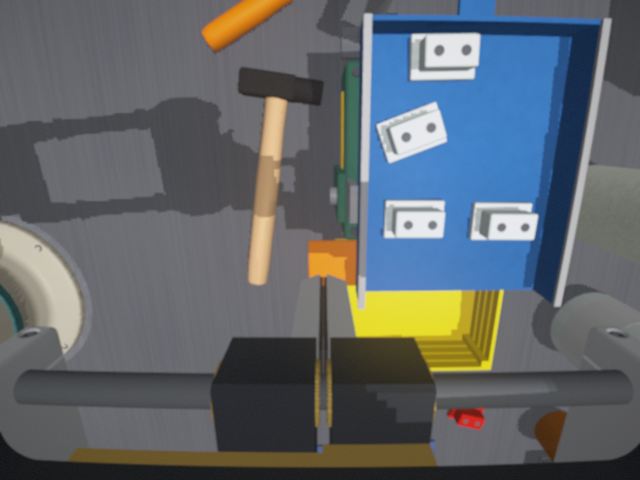

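View pics/t23.png

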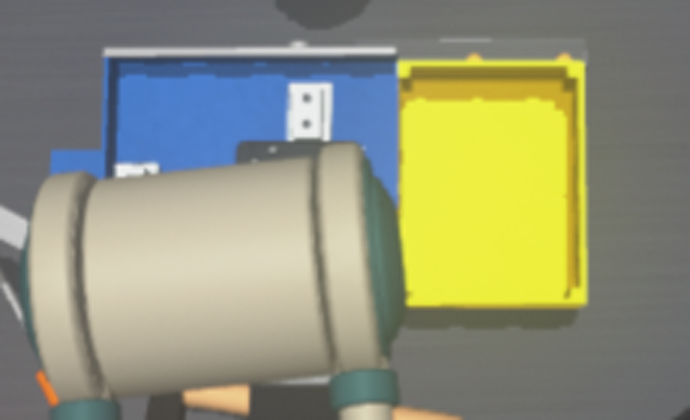

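Request:
move_arm(moves=[[[-0.017,0.003,0.02],[0,0,0],0],[[0,0,0.03],[0,0,0],0],[[0,0,0.03],[0,0,0],0],[[0,0,0],[0,0,0],0],[[0,0,0],[0,0,0],0]])

```text
time_s: 38.4
tcp_pos: [0.4326, 0.0919, 0.1527]
orientation: [-0.0, 0.714, 0.701, -0.0]
contact_force: [0.8, 0.8, 0.0]
grip_width: 0.0002
```

```bash
python3 -c "
from h import *
plan(st([-.101,-.05,.140]),88.85);c=cam('wrist','w24')
import numpy as np
for a in np.arange(0,.7,.1): print(a, (-50*np.cos(a)-45*np.sin(a)).round(1),(95+45*np.cos(a)-50*np.sin(a)).round(1))"
```

```text
t 38.40 tcp [0.4326 0.0919 0.1527] yaw 88.9 tilt 0.07 F [0.8 0.8 0. ] w 0.0002
turn [-0.1 -0.   0.1] then shift mm [-1.8  0.5 12.7]
0.0 -50.0 140.0
0.1 -54.2 134.8
0.2 -57.9 129.2
0.30000000000000004 -61.1 123.2
0.4 -63.6 117.0
0.5 -65.5 110.5
0.6000000000000001 -66.7 103.9
```

View pics/w24.png

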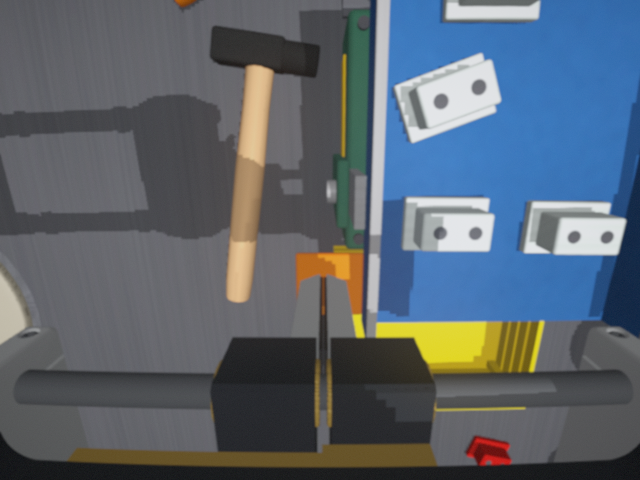

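Request:
move_arm(moves=[[[-0.001,0,0.008],[0,0,0],0],[[-0.002,0,0.007],[0,0,0],0],[[-0.003,0,0.005],[0,0,0],0],[[-0.003,0,0.005],[0,0,0],0],[[-0.003,0,0.005],[0,0,0],0],[[-0.002,0,0.005],[0,0,0],0],[[0,0,0],[0,0,0],0]])

```text
time_s: 39.15
tcp_pos: [0.4337, 0.0744, 0.119]
orientation: [0.003, 0.714, 0.7, -0.0]
contact_force: [-0.9, -5.5, 9.5]
grip_width: 0.0006
```

```bash
python3 -c "
from h import *
plan(st([-.101,-.067,.105]),88.85);c=cam('wrist','w25')"
```

```text
t 39.15 tcp [0.4337 0.0744 0.119 ] yaw 88.9 tilt 0.31 F [-0.9 -5.5  9.5] w 0.0006
turn [0.2 0.2 0. ] then shift mm [-1.4 -1.  14. ]
```

View pics/w25.png

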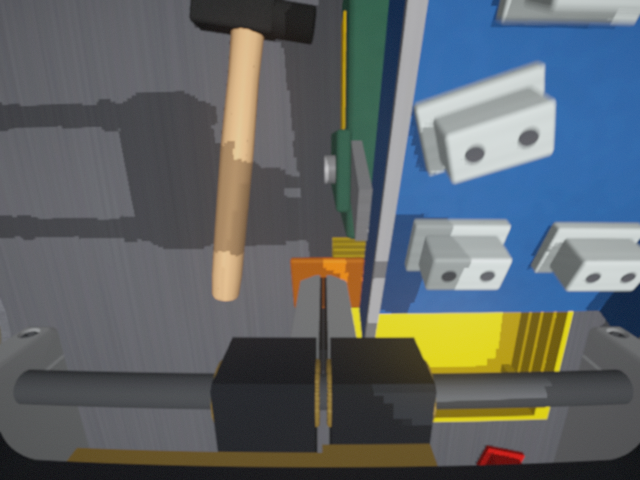

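Request:
move_arm(moves=[[[-0.001,0,0.004],[0,0,0],0],[[0,0,0.004],[0,0,0],0],[[0,0,0.004],[0,0,0],0],[[0,0,0.002],[0,0,0],0],[[0,0,0],[0,0,0],0],[[0,0,0],[0,0,0],0]])

```text
time_s: 39.8
tcp_pos: [0.4337, 0.0707, 0.1052]
orientation: [0.005, 0.713, 0.701, -0.002]
contact_force: [-1.4, -13.6, 9.3]
grip_width: 0.0004
```

```bash
python3 -c "
from h import *
plan(st([-.101,-.067,.105]),88.85);c=cam('wrist','w26');cam('scene','s26')"
```

```text
t 39.80 tcp [0.4337 0.0707 0.1052] yaw 89.0 tilt 0.61 F [ -1.4 -13.6   9.3] w 0.0004
turn [0.2 0.6 0.2] then shift mm [ 2.3 -1.   0.2]
```

View pics/w26.png

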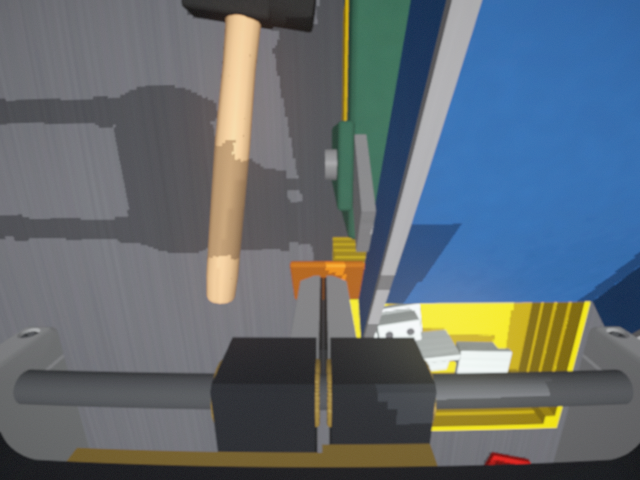

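View pics/s26.png

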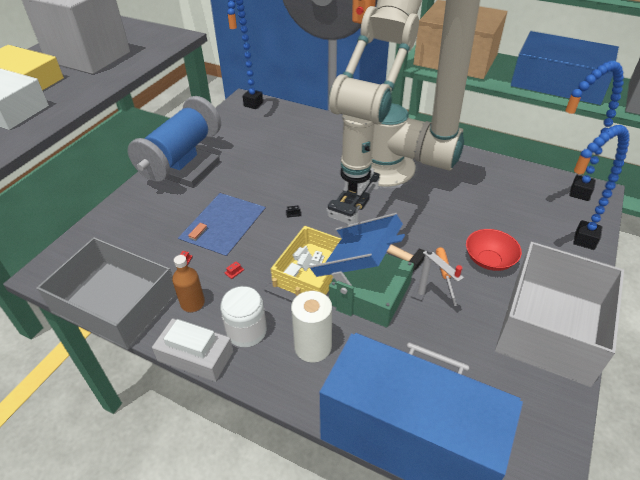

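```bash
python3 -c "
import cv2
from h import *
crop(cv2.imread('pics/s26.png'),260,200,480,340,'s26c')"
```

```text
(no output)
```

View pics/s26c.png

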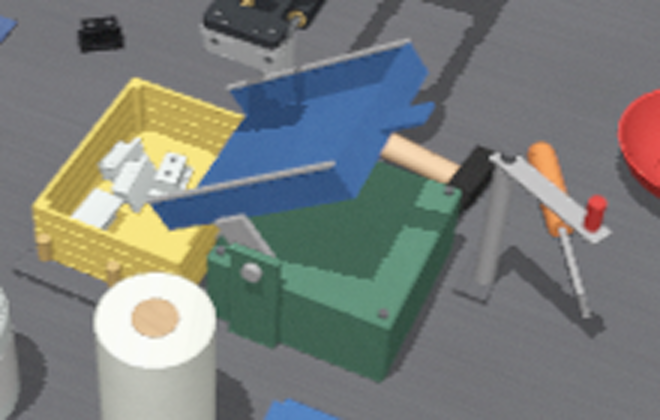

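The tray is empty and the inserts are in the basket. I'll let the tray come up, keeping contact with the tab on the way.

Request:
move_arm(moves=[[[0.001,0,-0.004],[0,0,0],0],[[0.001,0,-0.005],[0,0,0],0],[[0.002,0,-0.006],[0,0,0],0],[[0.003,0,-0.006],[0,0,0],0],[[0.003,0,-0.006],[0,0,0],0],[[0.004,0,-0.006],[0,0,0],0],[[0.004,0,-0.006],[0,0,0],0],[[0,0,-0.01],[0,0,0],0]])

```text
time_s: 40.7
tcp_pos: [0.4324, 0.094, 0.1529]
orientation: [-0.0, 0.714, 0.7, -0.0]
contact_force: [-0.2, 0.4, -0.1]
grip_width: 0.0007
```

Request:
move_arm(moves=[[[0,0,-0.03],[0,0,0],0],[[0.02,0,-0.04],[0,0,0],0.02],[[0.045,0.005,-0.01],[0,0,0],0.04],[[0.045,0.01,0],[0,0,0],0.04],[[0.045,0.01,0],[0,0,0],0.04],[[0.045,0.02,0],[0,0,0],0.04],[[0.045,0.02,0],[0,0,0],0.04],[[0,0,0],[0,0,0],0.04]])

```text
time_s: 41.5
tcp_pos: [0.5045, 0.3425, 0.231]
orientation: [-0.001, 0.713, 0.701, 0.001]
contact_force: [-1.1, -0.6, 0.1]
grip_width: 0.0401
```

```bash
python3 -c "
from h import *
plan([.5202,.3811,.1635],88.85);c=cam('wrist','w27');crop(cam('top').img,160,180,390,320,'t27');crop(cam('scene').img,260,200,480,340,'s27')"
```

```text
t 41.50 tcp [0.5045 0.3425 0.231 ] yaw 89.1 tilt 0.13 F [-1.1 -0.6  0.1] w 0.0401
turn [-0.  -0.1  0.2] then shift mm [38.9 14.9 67.5]
```

View pics/w27.png

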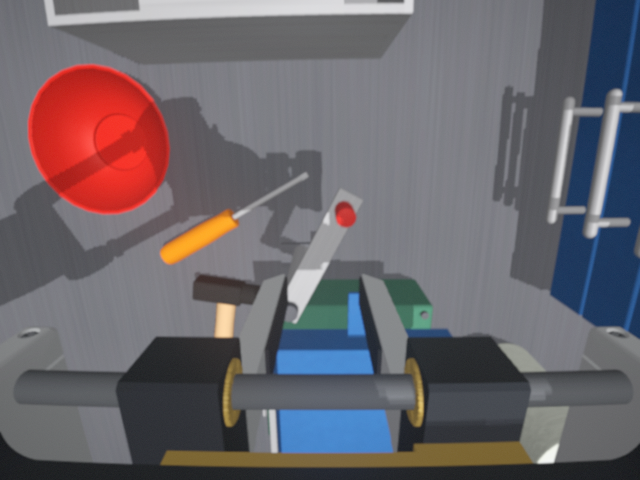

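View pics/t27.png

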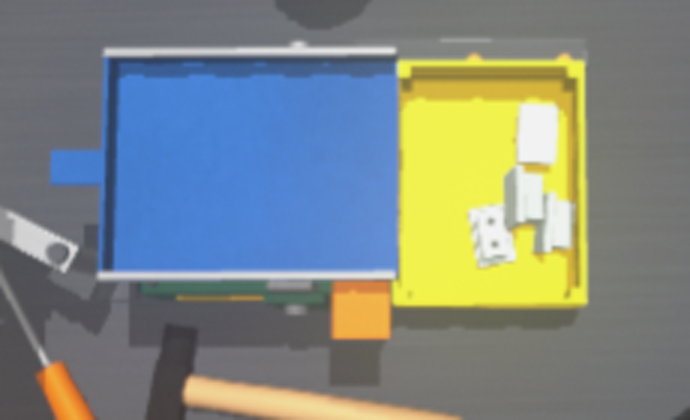

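View pics/s27.png

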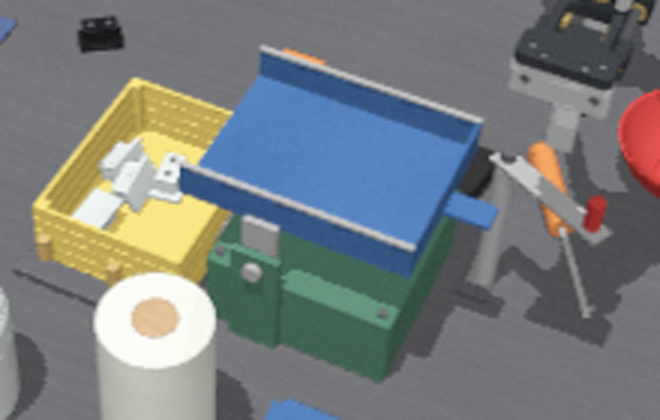

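Request:
move_arm(moves=[[[0.03,0.012,0],[0,0,0],0.04],[[0.006,0.003,0.015],[0,0,0],0.04],[[0,0,0.015],[0,0,0],0.04],[[0,0,0],[0,0,0],0.04],[[0,0,0],[0,0,0],0.04]])

```text
time_s: 42.15
tcp_pos: [0.5177, 0.3716, 0.2024]
orientation: [-0.0, 0.715, 0.7, -0.001]
contact_force: [-0.1, -0.2, -0.3]
grip_width: 0.0402
```

```bash
python3 -c "
from h import *
plan([.5202,.3811,.1635],88.85);c=cam('wrist','w28');print(c.proj([[.5202,.3811,.187]]))"
```

```text
t 42.15 tcp [0.5177 0.3716 0.2024] yaw 88.8 tilt 0.10 F [-0.1 -0.2 -0.3] w 0.0402
turn [-0.1  0.1 -0.1] then shift mm [ 9.5  2.3 38.9]
[[325.86559517 264.37185564]]
```

View pics/w28.png

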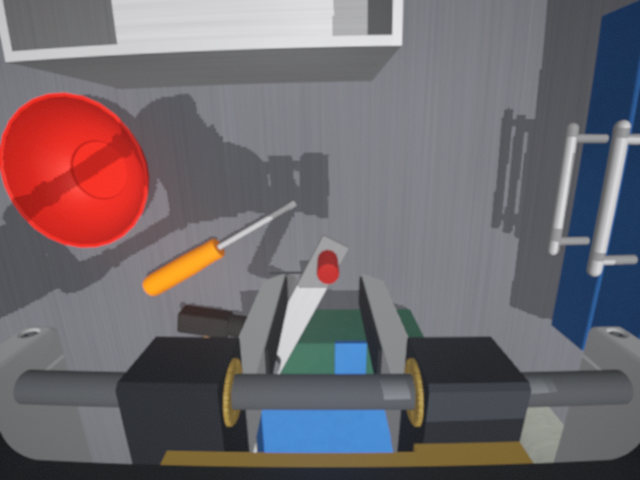

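Request:
move_arm(moves=[[[0.006,0.003,0.01],[0,0,0],0.04],[[0,0,0.015],[0,0,0],0.04],[[0,0,0.013],[0,0,0],0.04],[[0,0,0],[0,0,0],0.03],[[0,0,0],[0,0,0],0.01],[[0,0,0],[0,0,0],0.01],[[0,0,0],[0,0,0],0.01],[[0,0,0],[0,0,0],0.01]], newtons=15)

```text
time_s: 43.0
tcp_pos: [0.5217, 0.3792, 0.1654]
orientation: [0.0, 0.714, 0.7, 0.0]
contact_force: [-1.2, -0.8, 1.4]
grip_width: 0.0135
```

```bash
python3 -c "
from h import *
plan([.569,.2987,.1635],88.85);c=cam('wrist','w29');print(ws(sense()['tcp_pos']))"
```

```text
t 43.00 tcp [0.5217 0.3792 0.1654] yaw 88.8 tilt 0.06 F [-1.2 -0.8  1.4] w 0.0135
turn [ 0.1 -0.  -0. ] then shift mm [-79.5  48.9   1.9]
[-0.01815044  0.24084556  0.16535232]
```

View pics/w29.png

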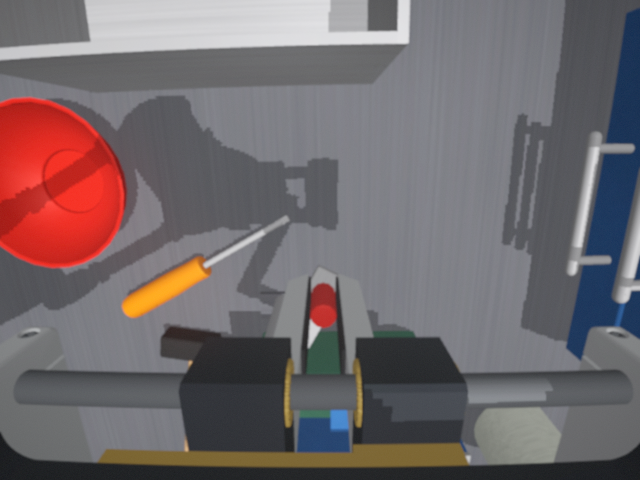

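Request:
move_arm(moves=[[[-0.007,0.012,0],[0,0,0],0.01],[[-0.009,0.0105,0],[0,0,0],0.01],[[-0.0105,0.009,0],[0,0,0],0.01],[[-0.0115,0.0075,0],[0,0,0],0.01],[[-0.0125,0.0055,0],[0,0,0],0.01],[[-0.013,0.004,0],[0,0,0],0.01],[[-0.013,0.0015,0],[0,0,0],0.01],[[-0.003,0,0],[0,0,0],0.01]])

```text
time_s: 43.85
tcp_pos: [0.5694, 0.3017, 0.1651]
orientation: [-0.004, 0.715, 0.699, 0.003]
contact_force: [-4.4, 14.7, 3.3]
grip_width: 0.012
```

Request:
move_arm(moves=[[[-0.002,0,0],[0,0,0],0.01],[[-0.002,0,0],[0,0,0],0.01],[[0,0,0],[0,0,0],0.01]])

```text
time_s: 44.15
tcp_pos: [0.5694, 0.3016, 0.1652]
orientation: [-0.006, 0.714, 0.7, 0.005]
contact_force: [-2.8, 17.6, 2.0]
grip_width: 0.0122
```

```bash
python3 -c "
from h import *
plan([.569,.2987,.1635],88.85);c=cam('wrist','w30');print(ws(sense()['tcp_pos']))"
```

```text
t 44.15 tcp [0.5694 0.3016 0.1652] yaw 88.8 tilt 0.88 F [-2.8 17.6  2. ] w 0.0122
turn [-0.  -0.9 -0.1] then shift mm [-2.9 -0.4  1.7]
[0.03114491 0.16423097 0.16518084]
```

View pics/w30.png

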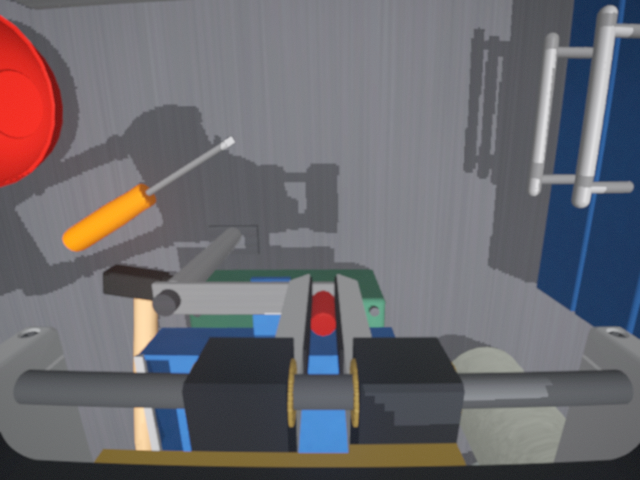

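Request:
move_arm(moves=[[[0.003,0,0],[0,0,0],0.04],[[0,0,0],[0,0,0],0.04],[[0,0,0],[0,0,0],0.04],[[0,0,-0.03],[0,0,0],0.04],[[0,0,-0.04],[0,0,0],0.04],[[-0.02,-0.045,-0.02],[0,0,0],0.04],[[-0.02,-0.045,0],[0,0,0],0.04],[[0,-0.045,0],[0,0,0],0.04]])

```text
time_s: 45.0
tcp_pos: [0.4363, 0.2584, 0.2538]
orientation: [0.001, 0.715, 0.699, -0.0]
contact_force: [-0.5, 0.8, 0.3]
grip_width: 0.0402
```

Request:
move_arm(moves=[[[0,-0.045,0],[0,0,0],0.04],[[0,-0.045,0],[0,0,0],0.04],[[0,-0.02,0],[0,0,0],0.04],[[0,0,0],[0,0,0],0.04]])

```text
time_s: 45.4
tcp_pos: [0.3252, 0.2629, 0.2538]
orientation: [0.001, 0.714, 0.7, 0.0]
contact_force: [-0.2, 0.2, 0.2]
grip_width: 0.0401
```

```bash
python3 -c "
from h import *
import pickle
c=cam('wrist','w31');t=cam('top');crop(t.img,160,180,390,320,'t31');s=cam('scene','s31');crop(s.img,250,190,450,340,'s31c');pickle.dump((t,s,c),open('c31.pkl','wb'));print(sense()['time_s'],sense()['tcp_pos'])"
```

```text
45.55 [0.32872077 0.26370022 0.25360441]
```

View pics/t31.png

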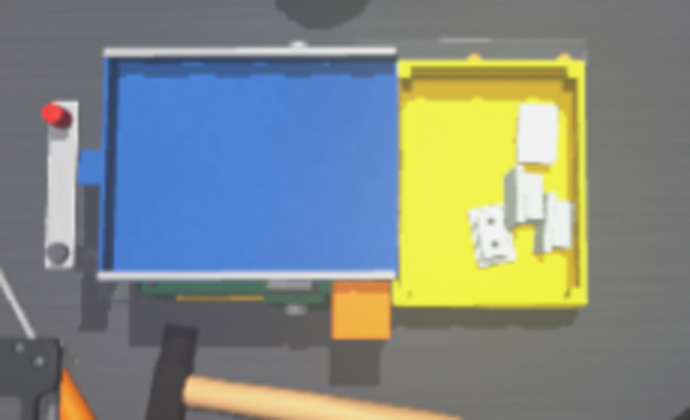

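View pics/s31c.png

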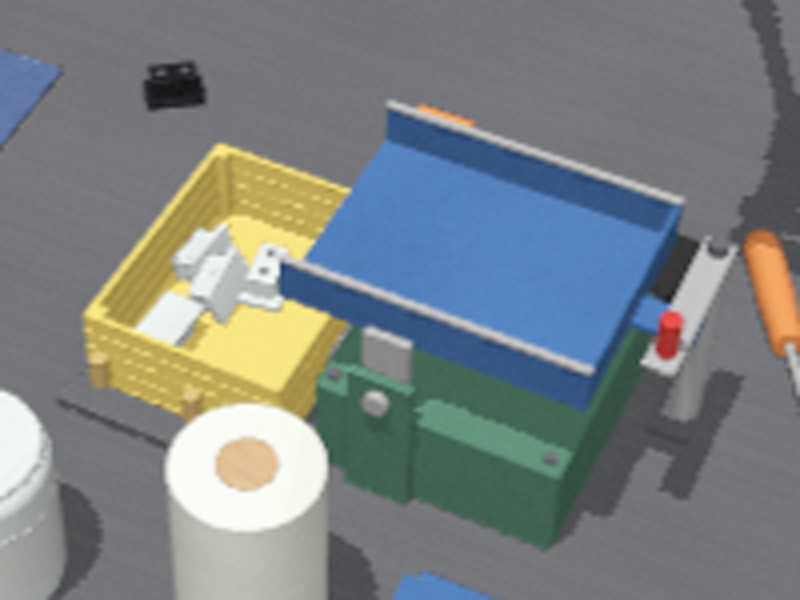

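View pics/s31.png

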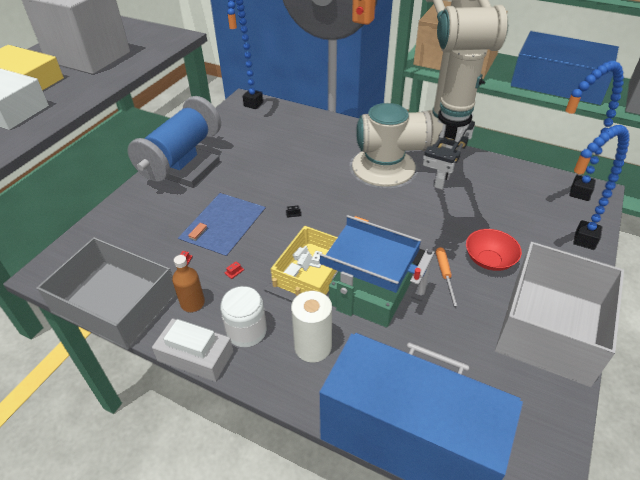

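```bash
python3 -c "
from h import *
import pickle
t,s,c=pickle.load(open('c31.pkl','rb'))
T=lambda p:(np.array(p)+.5)/3-.5+[160,180]
for p in [(584,61),(586,304)]: print((ws(t.onz([T(p)],.065)[0])*1000).round(1))
k=tri([t,s],[T((51,114)),(250+671/4-.4,190+318/4-.4)]);print('knob top',ws(k)*1000)
print(finish_job())"
```

```text
[  91.8 -214.    65. ]
[ -91.8 -213.6   65. ]
knob top [ 29.36683656 154.11951075 186.09780874]
the job is handed in; nothing more can be done
None
```

The job is done and handed in after about 46 s of robot time. All four inserts present are in the basket, the tray is level and the hasp is fully across.

**What I did:**
- I pushed the basket against the dowels (12 N) and then the end stop (18 N).
- I put the inserts on the hasped tray one by one. One or two of them got shifted on the tray but stayed on it, so I left them as they were.
- I swung the hasp to about 1.1 rad and pressed the tab to a TCP height of about 105 mm, which I estimate as about 0.65 rad of tilt. All four inserts slid into the basket.
- I let the tray come back level and swung the hasp back until it stopped at 18 N.

**Last checks:**
- **Inserts:** the last pictures show four inserts in the basket, and the mat and tray empty of them.
- **Basket:** its far corners measure at station (92, -214) and (-92, -214) mm, where home would be ±92 and -212. That is 2 mm off in y, about the camera error, and unchanged since I pressed it against the stop.
- **Hasp:** the knob's y is within about 1 mm of the pin's (station 154.1 against 154.4 mm), so the hasp angle is about 0. It had started at roughly 0.06 rad by the same measurement.
- **Other things:** the oilstone, the look-alikes and the other bench items look undisturbed, and the arm is clear of everything.

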